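# Put the variety stakes away in their lidded caddy

### The arm

A 7-joint arm with a two-finger parallel gripper is mounted at the origin on the work surface. World frame = base frame: x ahead of the robot, y to its left, z up, the work surface at z = 0. Lengths are in mm, angles in rad, forces in N, time in s.
With the tool pointing down it reaches from about 425 to 950 mm from the base axis. Payload 4.7 kg.
Tool frame: the origin (TCP) lies midway between the tips of the shut fingers; the grasp point (between the pads) lies 19 mm behind it; z points along the fingers, y is the line along which they close (so a half turn about z gives the same grasp; the last joint's range is limited). The gripper opens to 87 mm and grips with 3 to 60 N. Pads are 19 mm wide; open, the fingers measure 117 mm over their backs; the gripper's body (75 mm by 190 mm) begins 51 mm behind the grasp point.
Start: joints at [-1.264, 0.469, -0.049, 1.532, 0.024, 1.141, -0.082], TCP at [222.389, 637.335, 193.873] pointing down, gripper open.
Joint ranges: [-2.59, 2.59], [-0.33, 1.99], [-1.39, 1.29], [0.1, 2.45], [-1.04, 4.18], [0.21, 1.99], [-2.66, 2.66]. Speed limits (rad/s): [2.57, 2.57, 3.14, 3.14, 3.14, 3.14, 3.14].

### API

Orientations are given as a unit quaternion [x, y, z, w].
In Python, from station import manip gives the robot as it stands.
- The arm moves only by the shell command python3 -m jog 'ROWS' [FORCE]. ROWS is JSON, a list of rows, each a list of 5 numbers: the shift along the tool's x, y, z in mm, then the turn about the tool's z in degrees, then the finger opening in mm, from 0 to 87. In form: [[tx, ty, tz, turn, fingers], ...]. A call has 1 to 20 rows; each row shifts and turns the commanded pose from where the row before left it, along the tool's axes as they then stand; what a row does not reach is not made up. A row lasts 1/12 s, in which the tool goes at most 41.7 mm and 7.16 degrees, less where a joint would pass 70% of its speed; a pose out of reach is approached as far as the arm can. A call is refused whole if a number of a shift passes 41.7 or a number of a turn 7.16, either way. A call with a gripper value outside its range is refused whole. The fingers move at their own pace and stop on an object; FORCE is the grip in N (left out, the last holds). Time passes only in rows, so rows that do not move let the fingers close. It gives the time, the measured TCP pose, the force, the opening and the grip force at its end, in the units of the state.
- manip.state(): the state, without advancing time (a new reading comes with each control period).
- manip.camera(name): name is "scene" or "top" or "wrist"; returns a dict with "img" (400x640x3 uint8, blue, green, red), "intrinsics" (3x3 intrinsics, pixels), "eye" and "orientation" of the camera in the world; the wrist camera has in their place "T_tool_cam" (4x4, takes a point from camera to tool coordinates, whose origin is the TCP and whose axes are the flange's). Camera axes: x right, y down, z forward; pixel columns grow to the right and rows downward; lengths in mm; the calibration is good to about 2 mm. A picture is of the moment at which its call begins: read the wrist's pose just before it. There is no depth.
- manip.job_done(): hands the job in; it is judged then, once.
The state is a dict: "time": time; "qpos": joint angles; "qd": joint speeds; "effort": joint torques, N m; "eef_pos": TCP position; "ee_rot": TCP orientation; "contact_force": force on the tool from outside, world axes, zero at the start; "torque": the same for the moment, N m; "opening": finger opening in mm; "grasp_force": force on a finger pad.
Only numpy, scipy, OpenCV 4.12 (cv2) and the standard library are available. Lean on these libraries where they do the work, as an engineer would, in place of code of your own. Each camera call takes 0.05 s, during which the arm holds its last target. There are 200 camera calls.

### The job

Tuber grading is over, so put away the painted variety stakes: lift the blue lid off the grey caddy and set it aside, drop every stake lying on the bench end-down into a cell of its own so that it stands on the caddy's floor (either end down, any free cell), then put the lid back on, fully seated. Leave the white basket, the bowl and the seed potato where they are.

Things in the scene. Friction and masses are not known exactly. Their poses are not given: they have to be found in the camera images.
- caddy: Grey open-topped caddy fixed to the bench, 76 (x) x 112 (y) x 138 mm tall, walls 4, floor 5 mm. White dividers, 4 mm thick, tops 120 mm above the bench, make 6 cells 32 mm square inside: centres at x = -18, +18 by y = -36, 0, +36 mm. A cell takes one stake. Origin: centre of its underside on the bench; z up. The dark foot plate around it (96 x 132 mm) is flat.
- lid: Loose blue lid, 120 g, on the caddy at the start. Plate 84 (x) x 120 (y) x 5 mm; plug under it 60 x 96 mm, 6 mm deep (4 mm play each side in the caddy); white bar handle on top, 16 wide (x), 60 long (y), 32 mm tall, its top 37 mm above the origin. Origin: centre of the plate underside, 138 mm above the bench when seated; z up. Fits either way round (half a turn).
- basket: Bystander: empty white plastic basket, 110 (x) x 150 (y) x 45 mm tall. Origin: centre of its base.
- dish: Bystander: white ceramic bowl, 130 mm across, 40 mm tall. Origin: centre of its base.
- potato: Bystander: one brown seed potato, 60 x 42 x 42 mm. Origin: its underside.
- stake_red: Plain wooden variety stake painted red with bare wooden ends, square bar 18 x 18 x 120 mm, 28 g, lying on the bench at the start, both ends alike. Origin: its centre; its x axis runs along its length. May be absent.
- stake_yellow: Plain wooden variety stake painted yellow with bare wooden ends, square bar 18 x 18 x 120 mm, 28 g, lying on the bench at the start, both ends alike. Origin: its centre; its x axis runs along its length. May be absent.
- stake_green: Plain wooden variety stake painted green with bare wooden ends, square bar 18 x 18 x 120 mm, 28 g, lying on the bench at the start, both ends alike. Origin: its centre; its x axis runs along its length. May be absent.
- stake_blue: Plain wooden variety stake painted blue with bare wooden ends, square bar 18 x 18 x 120 mm, 28 g, lying on the bench at the start, both ends alike. Origin: its centre; its x axis runs along its length. May be absent.
- stake_orange: Plain wooden variety stake painted orange with bare wooden ends, square bar 18 x 18 x 120 mm, 28 g, lying on the bench at the start, both ends alike. Origin: its centre; its x axis runs along its length. May be absent.
- stake_black: Plain wooden variety stake painted black with bare wooden ends, square bar 18 x 18 x 120 mm, 28 g, lying on the bench at the start, both ends alike. Origin: its centre; its x axis runs along its length. May be absent.
Things that resemble listed ones, but are neither listed nor needed, are in the scene too. What is shaped like the stake_blue but pink or purple is not meant.

How it is judged (in metres and radians):
On the way, in this order (a step that is already met when the one before it is completed fails the run):
1. the lid is off the caddy (horizontal distance between lid and caddy above 0.07 m), for 0.2 s.
2. every stake present stands in a cell of the caddy (x of stake_red in the frame of caddy between -0.036 and 0.036 m and y of stake_red in the frame of caddy between -0.054 and 0.054 m and z of stake_red in the frame of caddy between 0.055 and 0.075 m and angle between the x axis of each of stake_red, stake_yellow, stake_green, stake_blue, stake_orange, stake_black and the z axis of caddy, either way round below 0.25 rad and x of stake_yellow in the frame of caddy between -0.036 and 0.036 m and y of stake_yellow in the frame of caddy between -0.054 and 0.054 m and z of stake_yellow in the frame of caddy between 0.055 and 0.075 m and x of stake_green in the frame of caddy between -0.036 and 0.036 m and y of stake_green in the frame of caddy between -0.054 and 0.054 m and z of stake_green in the frame of caddy between 0.055 and 0.075 m and x of stake_blue in the frame of caddy between -0.036 and 0.036 m and y of stake_blue in the frame of caddy between -0.054 and 0.054 m and z of stake_blue in the frame of caddy between 0.055 and 0.075 m and x of stake_orange in the frame of caddy between -0.036 and 0.036 m and y of stake_orange in the frame of caddy between -0.054 and 0.054 m and z of stake_orange in the frame of caddy between 0.055 and 0.075 m and x of stake_black in the frame of caddy between -0.036 and 0.036 m and y of stake_black in the frame of caddy between -0.054 and 0.054 m and z of stake_black in the frame of caddy between 0.055 and 0.075 m), for 0.2 s.
At the end, for the whole second after the job is handed in: Every stake present stands in a cell (centre 55 to 75 mm above the caddy's underside, within 0.25 rad of upright); the lid is right way up and at rest on the rim: within 8 mm of centre in the caddy's x and y, plate underside 135 to 141 mm above the caddy's underside, level within 0.04 rad (all of step 2 and x of lid in the frame of caddy between -0.008 and 0.008 m and y of lid in the frame of caddy between -0.008 and 0.008 m and z of lid in the frame of caddy between 0.135 and 0.141 m and angle between the z axis of lid and the z axis of caddy, either way round below 0.04 rad and angle between lid's own z axis and vertical below 0.1 rad and linear speed of lid below 0.02 m/s); the robot touches nothing.
It fails at once if the basket is pushed more than 30 mm or tipped over (distance of basket from where it was at the start of the episode above 0.03 m or angle between basket's own z axis and vertical above 0.5 rad).
It fails at once if the dish is pushed more than 30 mm or tipped over (distance of dish from where it was at the start of the episode above 0.03 m or angle between dish's own z axis and vertical above 0.5 rad).
It fails at once if the potato is pushed more than 30 mm or tipped over (distance of potato from where it was at the start of the episode above 0.03 m or angle between potato's own z axis and vertical above 0.5 rad).
Of stake_red, stake_yellow, stake_green, stake_blue, stake_orange, stake_black only 4 to 6 are there at a start; the rules pass over those that are not, and their reading is None.
At some moment in a run one of stake_red, stake_yellow, stake_green, stake_blue, stake_orange, stake_black may be knocked a few centimetres aside while the robot is not near it.
Once in a run the grip may slacken for a moment while it holds something.
It also fails if it takes over 210 s, if anything falls off the work surface, if the arm or the gripper's body presses on something with over 40 N, if the wrist force passes 120 N, or if a joint passes its speed limit or range.

## Working session

There is one attempt and no reset: what is moved stays moved. The work goes in short steps, Python scripts to look and compute and a shell command to move; the robot and the scene stay as the last step left them, time stands still between calls to the robot, and variables do not carry over. Pictures are saved under pics/ and viewed, at most 14 in all, crops included, and the job is handed in when it is done.

```bash
mkdir -p pics; ls
python3 - <<'E'
from station import manip
import cv2,numpy as np
np.set_printoptions(precision=4,suppress=True)
s=manip.state();print({k:np.round(v,3) for k,v in s.items()})
for n in("top","scene"):
    c=manip.camera(n);cv2.imwrite(f"pics/{n}0.png",c["img"]);print(n,c["intrinsics"],c["eye"],c["orientation"])
s=manip.camera("wrist");cv2.imwrite("pics/w0.png",s["img"]);print(s["intrinsics"],s["T_tool_cam"])
E
```

```text
pics
{'time': np.float64(0.0), 'qpos': array([-1.264,  0.469, -0.049,  1.534,  0.024,  1.141, -0.082]), 'qd': array([-0.001,  0.   ,  0.   , -0.   , -0.001,  0.001, -0.002]), 'effort': array([ -0.   , -50.797,  -0.081, -23.618,  -0.061,   0.038,   0.   ]), 'eef_pos': array([222.226, 636.674, 192.775]), 'ee_rot': array([ 0.167,  0.986, -0.001, -0.   ]), 'contact_force': array([-0.446,  0.523,  0.081]), 'torque': array([0.006, 0.035, 0.008]), 'grasp_force': np.float64(0.0), 'opening': np.float64(86.799)}
top [[480.0095   0.     321.567 ]
 [  0.     480.0095 202.83  ]
 [  0.       0.       1.    ]] [ 344.2851 -105.0883 1382.1581] [-0.7052  0.7057 -0.0446  0.0526]
scene [[468.7211   0.     325.5813]
 [  0.     468.7211 198.3015]
 [  0.       0.       1.    ]] [1352.3458  399.0126  912.8909] [ 0.4521  0.7869 -0.3658 -0.2064]
[[324.3039   0.     316.5526]
 [  0.     324.3039 204.0687]
 [  0.       0.       1.    ]] [[  -0.0005   -0.9691   -0.2468   67.2656]
 [   1.       -0.0004   -0.0004   -0.8687]
 [   0.0003   -0.2468    0.9691 -189.2926]
 [   0.        0.        0.        1.    ]]
```

View pics/top0.png

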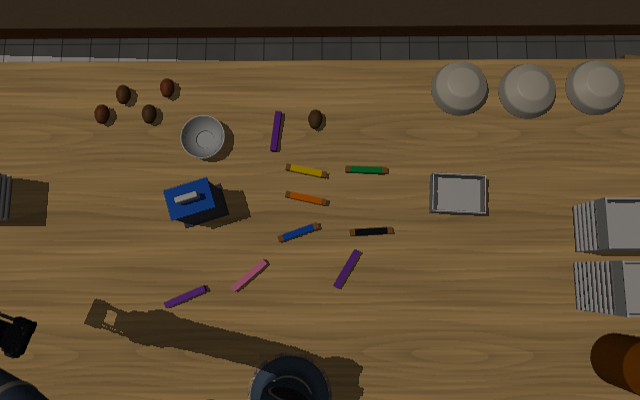

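View pics/scene0.png

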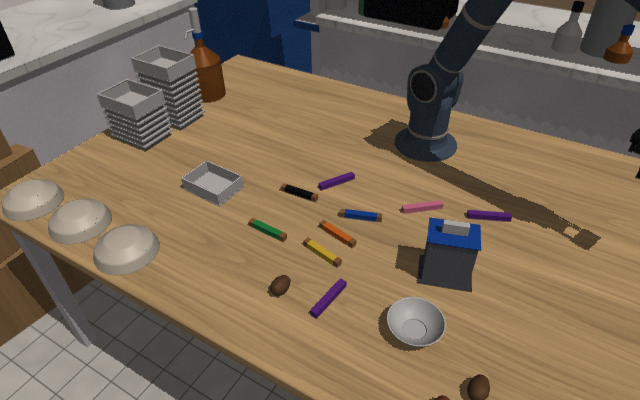

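The top view shows five of the listed stakes: yellow (307,171), green (367,170), orange (307,198), blue (300,232) and black (372,231). There is no red stake. The purple pieces at (276,131), (347,269) and (186,297) and the pink one at (250,275) are lookalikes. The caddy with its blue lid is at (197,200), and the basket, bowl and potato are at (459,194), (203,137) and (316,119). Next I'll measure them and check an enlarged crop.

```bash
cat > h.py <<'E'
from station import manip
import cv2,numpy as np
from scipy.spatial.transform import Rotation as R
np.set_printoptions(precision=3,suppress=True)
HUE={'red':(0,5),'orange':(8,16),'yellow':(20,32),'green':(50,90),'blue':(100,122)}
def cam(n):
    s=manip.state(); c=manip.camera(n)
    if n=='wrist':
        T=np.eye(4);T[:3,:3]=R.from_quat(s['ee_rot']).as_matrix();T[:3,3]=s['eef_pos'];T=T@c['T_tool_cam']
        c['R'],c['eye']=T[:3,:3],T[:3,3]
    else: c['R']=R.from_quat(c['orientation']).as_matrix();c['eye']=np.array(c['eye'])
    return c
def px2w(c,p,z):
    p=np.atleast_2d(np.array(p,float));d=np.c_[p,np.ones(len(p))]@np.linalg.inv(c['intrinsics']).T@c['R'].T
    return c['eye']+d*((z-c['eye'][2])/d[:,2])[:,None]
def w2px(c,P):
    q=(np.atleast_2d(P)-c['eye'])@c['R']@np.array(c['intrinsics']).T; return q[:,:2]/q[:,2:]
def rects(c,name,z,amin=60,smin=150):
    hsv=cv2.cvtColor(c['img'],cv2.COLOR_BGR2HSV)
    if name=='black': m=cv2.inRange(hsv,(0,0,0),(180,255,22))
    else: lo,hi=HUE[name];m=cv2.inRange(hsv,(lo,smin,40),(hi,255,255))
    out=[]
    for k in cv2.findContours(m,cv2.RETR_EXTERNAL,cv2.CHAIN_APPROX_NONE)[0]:
        if cv2.contourArea(k)<amin: continue
        W=px2w(c,k[:,0,:],z)[:,:2].astype(np.float32);(x,y),(a,b),t=cv2.minAreaRect(W)
        if a<b:a,b,t=b,a,t+90
        out.append((k[:,0].mean(0).round(),round(x,1),round(y,1),round(a),round(b),round((t+90)%180-90,1)))
    return out
def tool():
    s=manip.state();M=R.from_quat(s['ee_rot']).as_matrix()
    print('t',round(s['time'],2),'tcp',np.round(s['eef_pos'],1),'xdir deg',round(np.degrees(np.arctan2(M[1,0],M[0,0])),2),'zax',M[:,2],'open',round(s['opening'],1),'F',np.round(s['contact_force'],1),'g',s['grasp_force'],'q7',round(s['qpos'][6],2))
    return s,M
def go(x,y,z,ang=None):
    "print tool-axes shift to world target and turn to bring tool x to ang (mod 180)"
    s,M=tool();d=M.T@(np.array([x,y,z])-s['eef_pos']);print('shift',d.round(1),end=' ')
    if ang is not None:
        a=np.degrees(np.arctan2(M[1,0],M[0,0]));t=-((ang-a+90)%180-90);print('turn',round(t,1),'(q7 deg %.0f)'%np.degrees(s['qpos'][6]),end='')
    print()
E
python3 - <<'E'
from h import *
c=cam('top')
for n in HUE:
    for r in rects(c,n,150 if 0 else 14):print(n,*r)
for r in rects(c,'black',14):print('black',*r)
for r in rects(c,'blue',143):print('lid@143',*r)
for p,n in[((203,137),'dish'),((459,194),'basket'),((316,119),'potato'),((290,395),'base')]:print(n,px2w(c,p,20)[0])
cv2.imwrite('pics/crop.png',cv2.resize(c['img'][95:310,150:420],None,fx=2.9,fy=2.75,interpolation=cv2.INTER_CUBIC))
tool()
E
```

```text
orange [617. 364.] 84.3 -889.5 138 133 -5.5
orange [306. 198.] 548.7 -43.6 120 22 77.3
orange [313. 118.] 785.1 -65.0 54 29 -13.5
orange [146. 112.] 805.0 431.5 47 24 2.8
orange [100. 113.] 802.7 571.6 52 30 3.6
orange [121.  93.] 864.2 511.0 52 27 3.2
orange [165.  86.] 884.0 378.8 56 32 -3.6
yellow [306. 170.] 629.2 -43.2 93 23 78.0
green [366. 169.] 631.2 -218.4 87 18 87.8
blue [298. 232.] 449.8 -21.4 90 19 -70.3
blue [189. 199.] 546.6 294.2 131 93 -72.5
black [ 30. 392.] 8.4 709.1 92 33 50.8
black [  8. 377.] 47.1 775.7 65 23 62.6
black [291. 385.] 36.1 -1.9 156 84 -89.8
black [ 13. 332.] 162.2 775.9 108 107 -19.4
black [371. 231.] 451.9 -229.0 90 17 -86.5
black [208. 208.] 511.8 238.7 144 102 -38.5
lid@143 [298. 232.] 439.9 -29.2 82 17 -70.3
lid@143 [189. 199.] 527.5 256.5 119 84 -72.5
dish [728.027 257.729  20.   ]
basket [ 557.83  -483.075   20.   ]
potato [781.407 -73.213  20.   ]
base [ 5.989 -3.905 20.   ]
t 0.2 tcp [222.3 636.9 193.2] xdir deg 160.77 zax [-0.    -0.001 -1.   ] open 87.0 F [ 0.2  0.4 -0.1] g 0.0 q7 -0.08
```

View pics/crop.png

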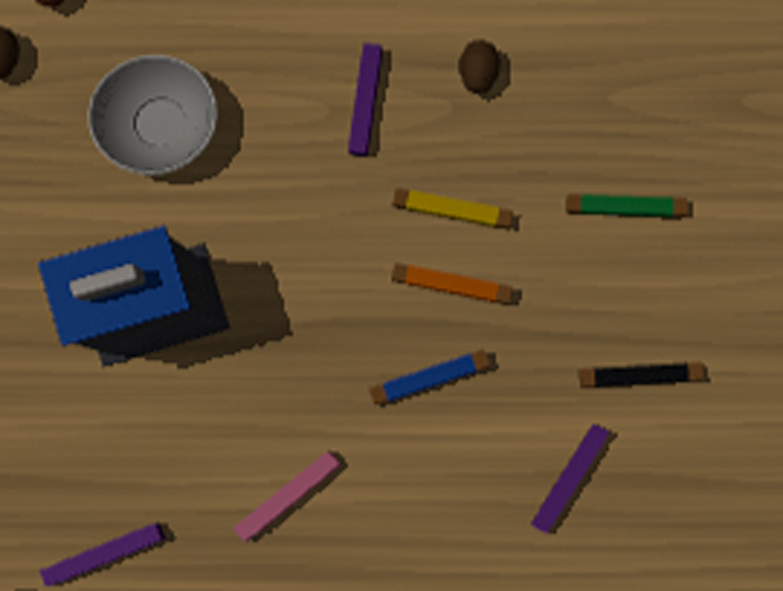

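The crop confirms it. The stakes meant have bare wooden ends: yellow, green, orange, blue and black. The purple and pink pieces have no bare ends. The lid measures 119x84 mm at its proper height, which matches the given size. I'll go to it first.

```bash
python3 -c "
from h import *
go(527.5,256.5,250,107.5)"
```

```text
t 0.2 tcp [222.3 636.9 193.2] xdir deg 160.77 zax [-0.    -0.001 -1.   ] open 87.0 F [ 0.2  0.4 -0.1] g 0.0 q7 -0.08
shift [-413.5 -258.7  -56.5] turn 53.3 (q7 deg -5)
```

```bash
python3 -m jog '[[-15,-9,-2,0,87],[-28,-17.5,-4,0,87],[-28,-17.5,-4,0,87],[-28,-17.5,-4,0,87],[-28,-17.5,-4,0,87],[-28,-17.5,-4,0,87],[-28,-17.5,-4,0,87],[-28,-17.5,-4,0,87],[-28,-17.5,-4,0,87],[-28,-17.5,-4,0,87],[-28,-17.5,-4,0,87],[-28,-17.5,-4,0,87],[-28,-17.5,-4,0,87],[-28,-17.5,-4,0,87],[-28,-17.5,-4,0,87],[-7,-4.5,0,0,87],[0,0,0,7,60],[0,0,0,7,60],[0,0,0,7,60],[0,0,0,7,60]]' 20; python3 -m jog '[[0,0,0,6.5,60],[0,0,0,6.5,60],[0,0,0,6.3,60],[0,0,0,6,60],[0,0,0,0,60],[0,0,0,0,60]]'
python3 - <<'E'
from h import *
go(527.5,256.5,147,107.5)
c=cam('wrist');cv2.imwrite('pics/w1.png',c['img'])
for r in rects(c,'blue',143,smin=120):print(*r)
E
```

```text
time: 1.87
eef_pos: [527.9, 255.6, 251.8]
ee_rot: [0.404, 0.915, -0.0, -0.0]
contact_force: [0.0, -0.1, -0.5]
opening: 68.0
grasp_force: 0.0
time: 2.37
eef_pos: [527.9, 256.2, 251.8]
ee_rot: [0.591, 0.807, -0.0, -0.0]
contact_force: [-0.1, -0.7, -0.4]
opening: 60.1
grasp_force: 0.0
t 2.37 tcp [527.9 256.2 251.8] xdir deg 107.59 zax [-0. -0. -1.] open 60.1 F [-0.1 -0.7 -0.4] g 0.0 q7 -0.13
shift [  0.4  -0.2 104.8] turn 0.1 (q7 deg -8)
[318. 190.] 528.0 257.0 118 83 -72.5
```

View pics/w1.png

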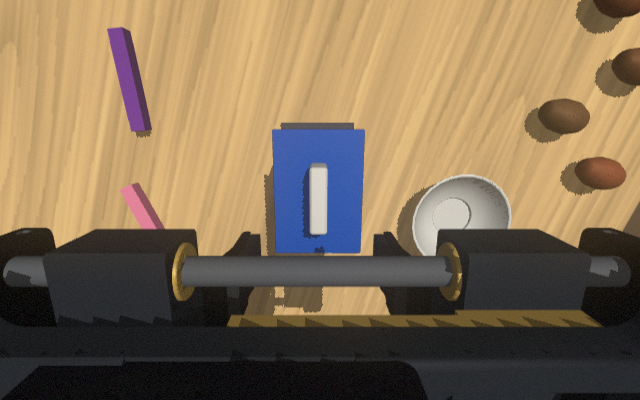

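The wrist view shows the lid centred at (318,190) and the handle at (318,199). It agrees with the top view, so I'll grip the handle.

```bash
python3 -m jog '[[0,0,10,0,60],[0,0,20,0,60],[0,0,25,0,60],[0,0,25,0,60],[0,0,15,0,60],[0,0,7,0,60],[0,0,2,0,60],[0,0,0,0,0],[0,0,0,0,0],[0,0,0,0,0],[0,0,0,0,0],[0,0,0,0,0],[0,0,0,0,0],[0,0,0,0,0]]' 40;  python3 -c "
from h import *
go(455,430,250)"; python3 -m jog '[[0,0,-4,0,0],[0,0,-8,0,0],[0,0,-15,0,0],[0,0,-20,0,0],[0,0,-20,0,0],[0,0,-10,0,0],[0,0,0,0,0]]'
```

```text
time: 3.58
eef_pos: [528.2, 257.0, 148.1]
ee_rot: [0.592, 0.806, 0.0, 0.0]
contact_force: [-0.1, 0.6, 0.2]
opening: 21.2
grasp_force: 0.0
t 3.58 tcp [528.2 257.  148.1] xdir deg 107.47 zax [ 0.  0. -1.] open 21.2 F [-0.1  0.6  0.2] g 0.0 q7 -0.11
shift [ 187.   -17.8 -101.8] 
time: 4.17
eef_pos: [529.8, 257.6, 228.0]
ee_rot: [0.592, 0.806, 0.003, 0.001]
contact_force: [0.6, 0.6, 0.4]
opening: 0.3
grasp_force: 0.0
```

The fingers had not finished closing before the lift, so it missed. I'll reopen, check the lid and allow more closing time.

```bash
python3 -m jog '[[0,0,0,0,60],[0,0,0,0,60],[0,0,0,0,60],[0,0,0,0,60],[0,0,0,0,60],[0,0,0,0,60],[0,0,0,0,60],[0,0,0,0,60],[0,0,0,0,60],[0,0,0,0,60],[0,0,0,0,60]]' 40;  python3 -c "
from h import *
c=cam('wrist')
for r in rects(c,'blue',143,smin=120):print(*r)
c=cam('top')
for r in rects(c,'blue',143):print(*r)
go(528,257,148,107.5)"
```

```text
time: 5.08
eef_pos: [528.1, 256.9, 224.9]
ee_rot: [0.592, 0.806, 0.0, -0.0]
contact_force: [0.6, 1.3, -0.7]
opening: 58.6
grasp_force: 0.0
[317. 192.] 526.7 261.2 109 83 -72.6
[298. 232.] 440.5 -29.0 82 16 -69.8
[197. 196.] 533.9 235.9 84 75 17.5
t 5.18 tcp [528.1 256.8 224.9] xdir deg 107.46 zax [ 0.  0. -1.] open 59.8 F [ 0.   0.6 -0.4] g 0.0 q7 -0.13
shift [ 0.2 -0.  76.9] turn -0.0 (q7 deg -8)
```

```bash
python3 -m jog '[[0,0,10,0,40],[0,0,20,0,40],[0,0,20,0,40],[0,0,15,0,40],[0,0,8,0,40],[0,0,4,0,30],[0,0,0,0,0],[0,0,0,0,0],[0,0,0,0,0],[0,0,0,0,0],[0,0,0,0,0],[0,0,0,0,0],[0,0,0,0,0],[0,0,0,0,0],[0,0,0,0,0],[0,0,0,0,0]]' 40;  python3 -c "
from h import *
go(455,430,250)"
```

```text
time: 6.52
eef_pos: [528.1, 256.8, 147.8]
ee_rot: [0.592, 0.806, 0.0, -0.0]
contact_force: [-1.2, 0.1, 0.1]
opening: 0.5
grasp_force: 0.0
t 6.52 tcp [528.1 256.8 147.8] xdir deg 107.46 zax [ 0.  0. -1.] open 0.5 F [-1.2  0.1  0.1] g 0.0 q7 -0.11
shift [ 187.1  -17.8 -102.1]
```

Run:
```python
from h import *
a=cam('wrist')['img'];b=cam('scene')['img'][140:340,340:560]
cv2.imwrite('pics/m1.png',np.hstack([cv2.resize(a,(480,300)),cv2.resize(b,(320,300))]))
```

```text
(no output)
```

View pics/m1.png

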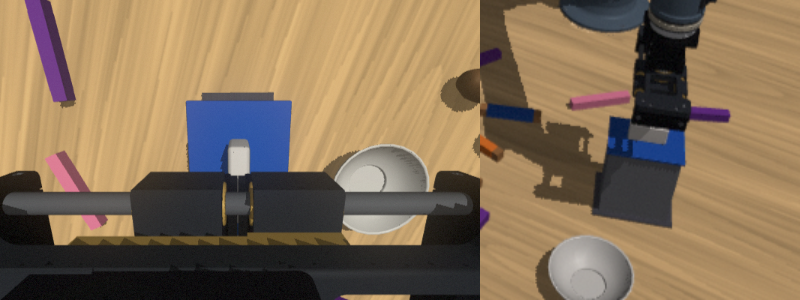

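```bash
python3 -c "
from h import *
tool()"; python3 -m jog '[[0,0,-5,0,0],[0,0,-5,0,0],[0,0,-5,0,0],[0,0,-5,0,0],[0,0,-10,0,0],[0,0,-10,0,0],[0,0,-10,0,0],[0,0,-10,0,0],[0,0,-10,0,0],[0,0,0,0,0]]'
python3 - <<'E'
from h import *
b=cam('scene')['img'][60:310,360:560]
cv2.imwrite('pics/m2.png',cv2.resize(b,None,fx=2.4,fy=2.4,interpolation=cv2.INTER_CUBIC))
E
```

```text
t 6.62 tcp [528.1 256.9 147.8] xdir deg 107.46 zax [-0.  0. -1.] open 0.4 F [ 0.2  0.5 -0.3] g 0.0 q7 -0.11
time: 7.45
eef_pos: [529.5, 257.5, 220.7]
ee_rot: [0.592, 0.806, 0.002, 0.001]
contact_force: [1.1, 0.1, -0.2]
opening: 0.6
grasp_force: 0.0
```

View pics/m2.png

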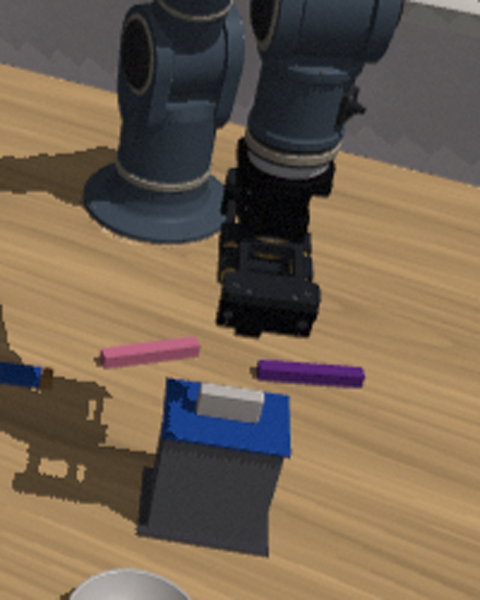

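```bash
python3 -c "
from h import *
c=cam('scene');s=manip.state();p=np.array(s['eef_pos'])
print(p,w2px(c,[p,p+[0,0,20],p+[0,0,70],[528,257,175],[528,257,143],[528,257,0]]))
from scipy.spatial.transform import Rotation as R
M=R.from_quat(s['ee_rot']).as_matrix()
print(w2px(c,[p+M@[0,95,-70],p+M@[0,-95,-70]]),s['opening'],s['qpos'])
"
```

```text
[528.241 256.93  218.339] [[459.459 207.988]
 [461.085 201.185]
 [465.332 183.408]
 [456.135 222.113]
 [453.744 232.115]
 [444.08  272.542]]
[[465.203 212.498]
 [465.419 158.118]] 0.7165309047933557 [-0.748  0.307  0.285  1.734 -0.095  1.114 -0.129]
```

The fingertips look about 20–25 mm higher than the stated TCP: the shut tips appear near scene row 200, where row 208 was predicted. I'll probe gently downward with the fingers open and watch the force.

```bash
python3 -m jog '[[0,0,10,0,50],[0,0,20,0,50],[0,0,20,0,50],[0,0,15,0,50],[0,0,5,0,50],[0,0,0,0,50],[0,0,0,0,50],[0,0,0,0,50],[0,0,0,0,50],[0,0,0,0,50],[0,0,0,0,50],[0,0,0,0,50]]'; python3 -m jog '[[0,0,2,0,50],[0,0,2,0,50],[0,0,0,0,50]]';python3 -m jog '[[0,0,2,0,50],[0,0,2,0,50],[0,0,0,0,50]]'
python3 - <<'E'
from h import *
cv2.imwrite('pics/w2.png',cam('wrist')['img'])
E
```

```text
time: 8.55
eef_pos: [528.3, 257.0, 148.3]
ee_rot: [0.592, 0.806, 0.0, 0.0]
contact_force: [-0.2, -0.2, 0.4]
opening: 49.8
grasp_force: 0.0
time: 8.8
eef_pos: [527.8, 256.7, 143.3]
ee_rot: [0.592, 0.806, -0.0, -0.0]
contact_force: [0.6, 0.6, 0.6]
opening: 50.0
grasp_force: 0.0
time: 9.05
eef_pos: [527.8, 256.7, 139.3]
ee_rot: [0.592, 0.806, -0.0, -0.0]
contact_force: [-0.2, -0.8, 0.7]
opening: 49.8
grasp_force: 0.0
```

View pics/w2.png

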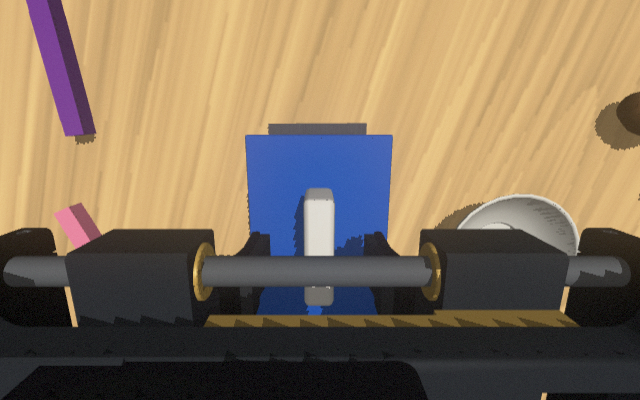

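```bash
for i in 1 2 3 4 5 6; do python3 -m jog '[[0,0,2,0,50],[0,0,0,0,50]]' | sed -n '2p;4p'; done
```

```text
eef_pos: [527.9, 256.8, 137.5]
contact_force: [-0.3, 0.2, 0.5]
eef_pos: [527.9, 256.8, 135.5]
contact_force: [-0.7, -0.0, -0.4]
eef_pos: [527.9, 256.8, 133.5]
contact_force: [0.6, 0.2, 0.5]
eef_pos: [527.9, 256.8, 131.5]
contact_force: [0.0, 0.3, 0.1]
eef_pos: [527.9, 256.8, 129.5]
contact_force: [0.5, -0.1, -0.1]
eef_pos: [527.9, 256.8, 127.5]
contact_force: [0.1, -0.1, 0.1]
```

```bash
python3 -m jog '[[0,0,0,0,30],[0,0,0,0,30],[0,0,0,0,30],[0,0,0,0,10],[0,0,0,0,10],[0,0,0,0,10],[0,0,0,0,10],[0,0,0,0,10]]' 40; python3 -m jog '[[0,0,0,0,10],[0,0,0,0,10],[0,0,0,0,10]]'
```

```text
time: 10.77
eef_pos: [528.2, 256.9, 127.9]
ee_rot: [0.592, 0.806, 0.0, 0.0]
contact_force: [0.3, -0.5, -0.3]
opening: 15.7
grasp_force: 40.0
time: 11.02
eef_pos: [528.2, 256.9, 127.9]
ee_rot: [0.592, 0.806, 0.0, 0.0]
contact_force: [0.6, -0.2, -0.4]
opening: 16.0
grasp_force: 40.0
```

The grip holds at 16 mm and 40 N, so the fingertips really sit 27–47 mm above the reported TCP. I'll probe the plate to measure that offset.

```bash
python3 -m jog '[[0,0,0,0,32],[0,0,0,0,32],[0,0,0,0,32],[0,0,0,0,32]]' | tail -2; for i in 1 2 3 4 5 6 7; do python3 -m jog '[[0,0,1,0,32],[0,0,1,0,32],[0,0,0,0,32]]' | sed -n '2p;4p' |tr '\n' ' '; done
```

```text
opening: 29.7
grasp_force: 0.0
eef_pos: [527.9, 256.7, 125.5] contact_force: [0.1, 0.7, 0.5] eef_pos: [527.9, 256.8, 123.6] contact_force: [-0.5, 0.4, -0.3] eef_pos: [527.9, 256.8, 121.6] contact_force: [0.6, 0.8, -0.3] eef_pos: [528.0, 256.8, 119.6] contact_force: [-0.4, 0.5, 0.9] eef_pos: [527.9, 256.8, 117.6] contact_force: [0.5, -0.4, -0.7] eef_pos: [528.0, 256.8, 115.6] contact_force: [0.3, 0.1, -0.0] eef_pos: [528.2, 256.9, 114.8] contact_force: [-2.2, -1.3, 5.4]
```

The tips meet the plate (z 143) at TCP 115.4, so the real tips sit about 28 mm above the reported TCP. I'll grip deeper, then lift.

```bash
python3 -m jog '[[0,0,-3,0,32],[0,0,0,0,10],[0,0,0,0,10],[0,0,0,0,10],[0,0,0,0,10],[0,0,0,0,10],[0,0,0,0,10],[0,0,0,0,10],[0,0,0,0,10]]' 40; python3 -m jog '[[0,0,-2,0,10],[0,0,-5,0,10],[0,0,-10,0,10],[0,0,-10,0,10],[0,0,-10,0,10],[0,0,-10,0,10],[0,0,-5,0,10],[0,0,0,0,10]]' 40;python3 -c "
from h import *
go(455,430,170)"
```

```text
time: 13.85
eef_pos: [528.0, 256.9, 116.6]
ee_rot: [0.592, 0.806, -0.0, -0.0]
contact_force: [0.3, 0.7, -1.1]
opening: 15.7
grasp_force: 40.0
time: 14.52
eef_pos: [529.1, 257.4, 170.9]
ee_rot: [0.592, 0.806, 0.002, 0.001]
contact_force: [-0.1, -0.7, -1.0]
opening: 15.7
grasp_force: 40.0
t 14.52 tcp [529.1 257.4 170.9] xdir deg 107.46 zax [ 0.003  0.002 -1.   ] open 15.7 F [-0.1 -0.7 -1. ] g 39.99987985007465 q7 -0.11
shift [186.9 -18.9   1. ]
```

```bash
python3 -m jog '[[15,-1.5,0,0,10],[25,-2.5,0,0,10],[25,-2.5,0,0,10],[25,-2.5,0,0,10],[25,-2.5,0,0,10],[25,-2.5,0,0,10],[25,-2.5,0,0,10],[15,-1.5,0,0,10],[7,-0.5,0,0,10],[0,0,0,0,10]]' ; python3 -m jog '[[0,0,10,0,10],[0,0,20,0,10],[0,0,25,0,10],[0,0,25,0,10],[0,0,25,0,10],[0,0,25,0,10],[0,0,20,0,10],[0,0,15,0,10],[0,0,10,0,10],[0,0,5,0,10],[0,0,0,0,10]]'; for i in 1 2 3 4; do python3 -m jog '[[0,0,1,0,10],[0,0,0.5,0,10],[0,0,0,0,10]]' |tr '\n' ' '; done
```

```text
time: 15.35
eef_pos: [453.3, 431.0, 168.4]
ee_rot: [0.59, 0.807, -0.0, -0.0]
contact_force: [0.3, -0.3, -1.0]
opening: 15.4
grasp_force: 40.0
time: 16.27
eef_pos: [454.6, 428.0, -12.2]
ee_rot: [0.592, 0.806, -0.001, 0.0]
contact_force: [0.4, -0.5, -2.2]
opening: 15.5
grasp_force: 40.0
time: 16.52 eef_pos: [454.9, 430.2, -11.7] ee_rot: [0.592, 0.806, 0.001, 0.0] contact_force: [0.1, 0.6, -2.1] opening: 15.3 grasp_force: 40.0 time: 16.77 eef_pos: [454.3, 429.8, -13.9] ee_rot: [0.591, 0.806, 0.0, -0.0] contact_force: [-0.3, 0.3, -0.8] opening: 15.5 grasp_force: 40.0 time: 17.02 eef_pos: [454.4, 429.8, -15.4] ee_rot: [0.592, 0.806, 0.0, -0.0] contact_force: [-0.6, -1.0, 1.4] opening: 15.4 grasp_force: 40.0 time: 17.27 eef_pos: [454.4, 429.8, -15.4] ee_rot: [0.592, 0.806, 0.0, -0.0] contact_force: [-4.0, -4.1, 11.1] opening: 15.7 grasp_force: 40.0
```

The lid is down at TCP (454.4, 429.8), where contact came as predicted. I'll release it, rise, and head for the orange stake's near end.

```bash
python3 -m jog '[[0,0,-0.5,0,30],[0,0,0,0,30],[0,0,0,0,30],[0,0,0,0,30],[0,0,-10,0,40],[0,0,-25,0,40],[0,0,-35,0,40],[0,0,-35,0,40],[0,0,-35,0,40],[0,0,-15,0,40],[0,0,0,0,40]]' |sed -n '2p;5p'
python3 - <<'E'
from h import *
c=cam('top')
for n in ('orange','yellow','green','blue','black'):
    for r in rects(c,n,18):
        if r[3]>75 and abs(r[2])<350 and r[1]>300 and r[4]<30: print(n,*r)
for r in rects(c,'blue',11): print('lid?',*r)
go(559,2,130,77.3)
E
```

```text
eef_pos: [456.8, 431.9, 144.0]
opening: 40.0
orange [306. 198.] 548.1 -43.5 120 22 77.7
yellow [306. 170.] 628.4 -43.4 93 23 78.0
green [366. 169.] 630.4 -218.1 87 18 87.8
blue [298. 232.] 449.5 -21.6 90 19 -70.3
black [371. 231.] 451.6 -229.0 89 17 -86.5
lid? [298. 232.] 450.1 -21.2 90 19 -70.3
lid? [141. 231.] 453.1 429.1 119 83 -72.5
t 18.23 tcp [455.5 430.7 141.2] xdir deg 107.45 zax [ 0.003  0.004 -1.   ] open 39.9 F [-0.2  0.2  0.2] g 0.0 q7 -0.42
shift [-440.1  -29.9    9.8] turn 30.2 (q7 deg -24)
```

```bash
python3 -m jog '[[-12,-1,-5,0,40],[-25,-1.8,-5,0,40],[-33,-2.3,0,0,40],[-33,-2.3,0,0,40],[-33,-2.3,0,0,40],[-33,-2.3,0,0,40],[-33,-2.3,0,0,40],[-33,-2.3,0,0,40],[-33,-2.3,0,0,40],[-33,-2.3,0,0,40],[-33,-2.3,0,0,40],[-33,-2.3,0,0,40],[-33,-2.3,0,0,40],[-25,-1.8,0,0,40],[-15,-1,0,0,40],[0,0,0,6,40],[0,0,0,7,40],[0,0,0,7,40],[0,0,0,7,40],[0,0,0,3,40]]' | sed -n '2p'; python3 -m jog '[[0,0,10,0,40],[0,0,10,0,40],[0,0,0,0,40],[0,0,0,0,40]]' |sed -n 2p
python3 - <<'E'
from h import *
c=cam('wrist');cv2.imwrite('pics/w3.png',c['img'])
for n in ('orange','yellow','blue'):
    for r in rects(c,n,18,smin=130):print(n,*r)
go(558.1,2.4,-24,77.7)
E
```

```text
eef_pos: [555.0, -0.5, 146.7]
eef_pos: [555.5, 0.4, 126.7]
orange [320. 290.] 536.5 -98.0 16 7 -12.4
orange [566. 217.] 786.1 -72.1 61 40 -30.3
orange [188. 191.] 436.4 29.3 25 13 19.4
orange [320. 216.] 553.8 -22.2 79 19 77.2
orange [403. 166.] 638.3 8.9 21 15 -12.5
yellow [366. 320.] 576.6 -139.4 388 20 -12.4
yellow [220. 271.] 443.3 -56.0 62 15 77.1
yellow [405. 238.] 626.0 -62.2 134 31 85.0
blue [201. 215.] 442.3 2.8 38 18 -69.9
t 20.28 tcp [556.2   0.4 127.4] xdir deg 77.48 zax [-0.002 -0.    -1.   ] open 39.9 F [ 1.2 -0.  -0.2] g 0.0 q7 -0.09
shift [  2.4   1.7 151.4] turn -0.2 (q7 deg -5)
```

View pics/w3.png

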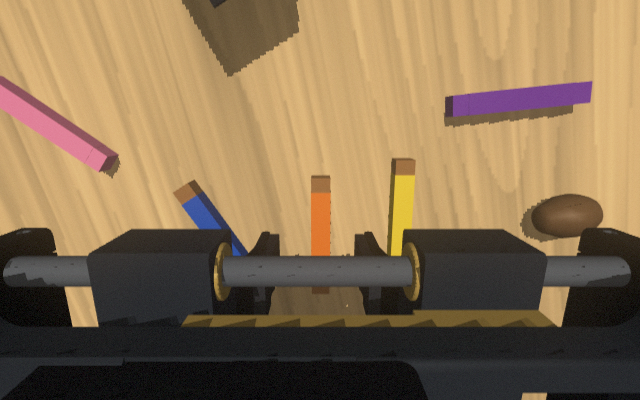

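```bash
python3 -m jog '[[2.4,2.2,10,0,40],[0,0,25,0,40],[0,0,30,0,40],[0,0,30,0,40],[0,0,25,0,40],[0,0,15,0,40],[0,0,8,0,40],[0,0,4,0,40],[0,0,2,0,40],[0,0,1,0,40],[0,0,0,0,10],[0,0,0,0,10],[0,0,0,0,10],[0,0,0,0,10],[0,0,0,0,10],[0,0,0,0,10],[0,0,0,0,10],[0,0,0,0,10]]' 8; python3 -m jog '[[0,0,-2,0,10],[0,0,-5,0,10],[0,0,-10,0,10],[0,0,-15,0,10],[0,0,-20,0,10],[0,0,-25,0,10],[0,0,-25,0,10],[0,0,-25,0,10],[0,0,-15,0,10],[0,0,-5,0,10],[0,0,0,0,10]]'
python3 - <<'E'
from h import *
a=cam('wrist')['img'];b=cam('scene')['img'][100:300,260:440]
cv2.imwrite('pics/m3.png',np.hstack([cv2.resize(a,(480,300)),cv2.resize(b,(270,300))]))
E
```

```text
time: 21.78
eef_pos: [559.9, 2.7, -21.2]
ee_rot: [0.78, 0.626, 0.0, 0.0]
contact_force: [-0.6, 0.6, 6.1]
opening: 17.9
grasp_force: 8.0
time: 22.7
eef_pos: [560.4, 2.6, 127.0]
ee_rot: [0.78, 0.626, 0.002, 0.001]
contact_force: [-0.3, 0.6, -0.8]
opening: 17.8
grasp_force: 8.0
```

View pics/m3.png

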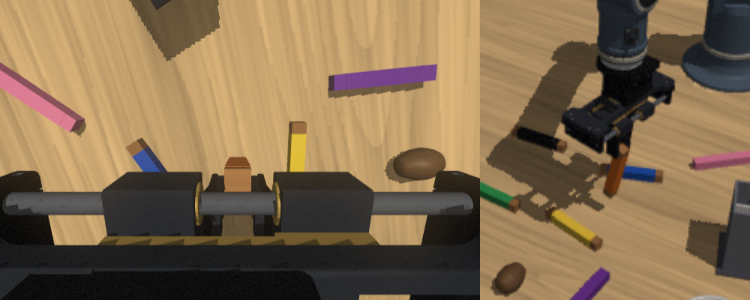

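The orange stake is gripped and has swung to hang end-down: it is upright in the scene part at (617,170). In the wrist part its end shows at (237,165). I'll measure its tilt numerically.

```bash
cat >> h.py <<'E'
def hang(name,lo=None,smin=120,off=30):
    """fit a hanging stake seen by the scene camera: tilt in tool-x plane from model corners' silhouette"""
    from scipy.optimize import minimize
    c=cam('scene');s=manip.state();M=R.from_quat(s['ee_rot']).as_matrix();p=np.array(s['eef_pos'])
    P0=w2px(c,[p])[0]
    hsv=cv2.cvtColor(c['img'],cv2.COLOR_BGR2HSV)
    if name=='black': m=cv2.inRange(hsv,(0,0,0),(180,255,30))
    else: l,h=lo or HUE[name];m=cv2.inRange(hsv,(l,smin,20),(h,255,255))
    n,lab,st,ce=cv2.connectedComponentsWithStats(m)
    ok=[i for i in range(1,n) if st[i,4]>25 and np.hypot(*(ce[i]-P0))<60]
    for i in ok: print('comp',st[i],ce[i].round(1),'tcp px',P0.round(1))
    if not ok:return
    i=min(ok,key=lambda i:np.hypot(*(ce[i]-P0)));ys,xs=np.where(lab==i)
    mean,ev=cv2.PCACompute(np.c_[xs,ys].astype(np.float32),None)
    a=np.degrees(np.arctan2(ev[0][1],ev[0][0]))%180
    q=w2px(c,[p+[0,0,0],p+[0,0,-60]]);d=q[1]-q[0]
    print('image axis',round(a,1),'vertical would be',round(np.degrees(np.arctan2(d[1],d[0]))%180,1))
    for t in(-10,10):
        t=np.radians(t);e=M@[np.sin(t),0,np.cos(t)]*60;q=w2px(c,[p,p+e]);d=q[1]-q[0];print('tilt',round(np.degrees(t)),'->',round(np.degrees(np.arctan2(d[1],d[0]))%180,1))
    cv2.imwrite('pics/hz.png',cv2.resize(c['img'][int(P0[1])-50:int(P0[1])+60,int(P0[0])-60:int(P0[0])+60],None,fx=4,fy=4,interpolation=cv2.INTER_CUBIC))
E
python3 - <<'E'
from h import *
hang('orange',lo=(4,16),smin=150)
a=cam('wrist')['img'][160:280,240:400];z=cv2.imread('pics/hz.png')
cv2.imwrite('pics/m4.png',np.hstack([cv2.resize(a,(440,330)),cv2.resize(z,(360,330))]))
E
```

```text
comp [343 197  16  34 267] [350.3 214.6] tcp px [351.1 209.4]
comp [333 257   8   9  37] [336.6 261.6] tcp px [351.1 209.4]
image axis 108.7 vertical would be 92.2
tilt -10 -> 103.7
tilt 10 -> 82.7
```

View pics/m4.png

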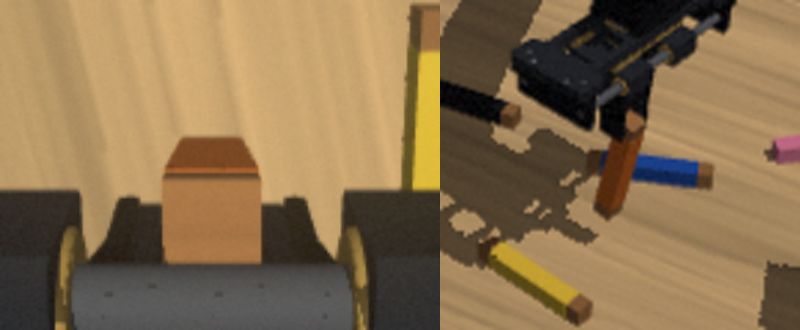

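The stake still tilts about 14°, with its lower end toward tool −x. I'll ease the grip to 3 N so it can swing out.

```bash
python3 -m jog '[[0,0,0,0,10],[0,0,0,0,10],[0,0,0,0,10],[0,0,0,0,10],[0,0,0,0,10],[0,0,0,0,10]]' 3 | tail -2
python3 - <<'E'
from h import *
hang('orange',lo=(4,16),smin=150)
E
```

```text
opening: 17.9
grasp_force: 3.0
comp [343 195  16  37 270] [350.  214.7] tcp px [350.8 209.3]
comp [333 257   8  10  46] [336.5 261.6] tcp px [350.8 209.3]
image axis 108.3 vertical would be 92.2
tilt -10 -> 103.7
tilt 10 -> 82.8
```

Run:
```python
from h import *
c=cam('scene');s=manip.state();M=R.from_quat(s['ee_rot']).as_matrix();p=np.array(s['eef_pos'])
for off in(22,30,38):
  piv=p+[0,0,off]
  for t in(0,-10,-15,-20,-25):
    e=M@[np.sin(np.radians(t)),0,np.cos(np.radians(t))]
    print(off,t,w2px(c,[piv-13*e,piv+107*e]).round(0).tolist())
```

```text
22 0 [[351.0, 199.0], [350.0, 233.0]]
22 -10 [[352.0, 199.0], [345.0, 230.0]]
22 -15 [[352.0, 199.0], [342.0, 227.0]]
22 -20 [[353.0, 200.0], [340.0, 225.0]]
22 -25 [[353.0, 200.0], [337.0, 223.0]]
30 0 [[351.0, 196.0], [350.0, 231.0]]
30 -10 [[352.0, 197.0], [345.0, 227.0]]
30 -15 [[352.0, 197.0], [342.0, 225.0]]
30 -20 [[353.0, 197.0], [340.0, 223.0]]
30 -25 [[353.0, 198.0], [337.0, 220.0]]
38 0 [[351.0, 194.0], [350.0, 229.0]]
38 -10 [[352.0, 194.0], [345.0, 225.0]]
38 -15 [[352.0, 195.0], [342.0, 223.0]]
38 -20 [[353.0, 195.0], [340.0, 221.0]]
38 -25 [[353.0, 195.0], [337.0, 218.0]]
```

```bash
python3 -m jog '[[-14,0,0,0,10],[14,0,0,0,10],[-12,0,0,0,10],[12,0,0,0,10],[-9,0,0,0,10],[9,0,0,0,10],[-6,0,0,0,10],[6,0,0,0,10],[-4,0,0,0,10],[4,0,0,0,10],[-2,0,0,0,10],[2,0,0,0,10],[0,0,0,0,10],[0,0,0,0,10]]' 3 | tail -2
python3 - <<'E'
from h import *
hang('orange',lo=(4,16),smin=150)
go(527,257,150,107.5)
E
```

```text
opening: 17.9
grasp_force: 3.0
comp [343 195  16  37 286] [350.6 214.3] tcp px [350.9 209.3]
comp [333 257   8  10  38] [336.5 261.9] tcp px [350.9 209.3]
image axis 107.1 vertical would be 92.2
tilt -10 -> 103.7
tilt 10 -> 82.8
t 24.72 tcp [559.6   2.6 125.3] xdir deg 77.47 zax [-0.  0. -1.] open 18.1 F [0.3 0.3 0.3] g 3.0000128969550133 q7 -0.09
shift [241.3 -87.  -24.7] turn -30.0 (q7 deg -5)
```

```bash
python3 -m jog '[[0,0,-10,0,10],[0,0,-25,0,10],[0,0,-30,0,10],[0,0,-25,0,10],[0,0,-15,0,10],[0,0,-5,0,10],[0,0,0,-5,10],[0,0,0,-6,10],[0,0,0,-6,10],[0,0,0,-6,10],[0,0,0,-5,10],[0,0,0,-2,10],[0,0,0,0,10]]' 3 | sed -n '2p;5,6p'
python3 - <<'E'
from h import *
c=cam('top')
im=cv2.resize(c['img'][160:240,150:250],None,fx=7,fy=7,interpolation=cv2.INTER_CUBIC)
for X in(-38,38):
  for Y in(-56,56):
    a=np.radians(17.5);w=[527.5+X*np.cos(a)-Y*np.sin(a),256.8+X*np.sin(a)+Y*np.cos(a)]
    p=w2px(c,[w+[138]])[0];print(p);cv2.circle(im,tuple(int(v) for v in((p-[150,160]+.5)*7)),3,(0,0,255),1)
cv2.imwrite('pics/cad.png',im)
go(527.5,256.8,235,107.5)
E
```

```text
eef_pos: [559.0, 2.4, 234.8]
opening: 17.7
grasp_force: 3.0
[213.64  206.174]
[172.483 219.004]
[205.863 178.987]
[165.017 191.64 ]
t 25.85 tcp [559.1   2.4 234.8] xdir deg 107.4 zax [-0.001 -0.    -1.   ] open 18.1 F [ 0.   0.4 -0.9] g 2.999690920114517 q7 0.34
shift [252.2  45.9  -0.1] turn -0.1 (q7 deg 19)
```

View pics/cad.png

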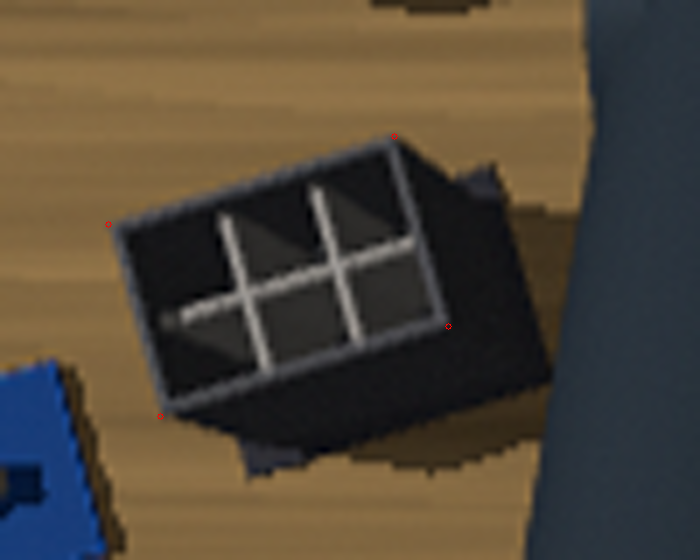

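The top crop shows the caddy's six cells, with the rim corners at (112,226), (395,140), (447,322) and (166,412). That is within about 1 mm of the caddy pose I have (527.5, 256.8, 17.5°). I'll carry orange to the far cell (+18, +36), with a lead of about 22 mm for the tilt.

```bash
python3 -m jog '[[8,2,0,0,10],[16,3,0,0,10],[22,5,0,0,10],[24,5,0,0,10],[24,5,0,0,10],[24,5,0,0,10],[24,5,0,0,10],[24,5,0,0,10],[24,5,0,0,10],[24,5,0,0,10],[24,5,0,0,10],[24,5,0,0,10],[22,5,0,0,10],[14,3,0,0,10],[8,1,0,0,10],[4,0,0,0,10],[0,0,0,0,10],[0,0,0,0,10]]' 3 | sed -n '2p;5,6p'
python3 - <<'E'
from h import *
hang('orange',lo=(4,16),smin=150)
a=np.radians(17.5);x,y=527.5+18*np.cos(a)-36*np.sin(a),256.8+18*np.sin(a)+36*np.cos(a);go(x,y,122,107.5)
w=cam('wrist')['img'];z=cv2.imread('pics/hz.png')
cv2.imwrite('pics/m5.png',np.hstack([cv2.resize(w[100:300,200:440],(440,360)),cv2.resize(z,(360,360))]))
E
```

```text
eef_pos: [527.9, 316.1, 235.4]
opening: 18.2
grasp_force: 3.0
comp [472 203  28  36 381] [483.8 220. ] tcp px [487.4 211. ]
image axis 121.7 vertical would be 106.3
tilt -10 -> 119.1
tilt 10 -> 92.7
t 27.4 tcp [528.1 315.7 235.5] xdir deg 107.32 zax [ 0.    -0.001 -1.   ] open 17.8 F [-0.5  0.2  0.1] g 2.9999223724007607 q7 -0.21
shift [-20.   -0.2 113.5] turn -0.2 (q7 deg -12)
```

View pics/m5.png

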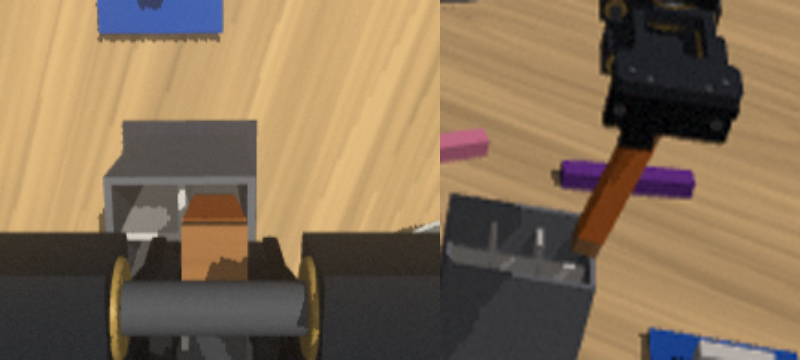

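The wrist part shows the stake's lower end at (215,195), centred across the right-hand column. The scene part shows it just above the far cell. Lowering it in.

```bash
python3 -m jog '[[0,0,8,0,10],[0,0,10,0,10],[0,0,10,0,10],[0,0,8,0,10],[0,0,5,0,10],[0,0,0,0,10]]' 3; python3 -m jog '[[0,0,4,0,10],[-2,0,6,0,10],[-2,0,6,0,10],[-2,0,6,0,10],[-2,0,6,0,10],[-2,0,6,0,10],[-2,0,6,0,10],[-2,0,6,0,10],[-2,0,6,0,10],[-2,0,6,0,10],[-2,0,6,0,10],[0,0,4,0,10],[0,0,0,0,10]]'; python3 -c "
from h import *
hang('orange',lo=(4,16),smin=150)"
```

```text
time: 27.95
eef_pos: [527.0, 317.1, 192.9]
ee_rot: [0.592, 0.806, -0.001, -0.0]
contact_force: [-0.5, -0.1, 0.0]
opening: 17.6
grasp_force: 3.0
time: 29.03
eef_pos: [533.1, 297.9, 124.6]
ee_rot: [0.592, 0.806, -0.001, -0.0]
contact_force: [-0.6, 0.5, -0.3]
opening: 18.1
grasp_force: 3.0
comp [469 241   8   5  27] [472.  242.9] tcp px [468.8 245.2]
image axis 0.7 vertical would be 105.4
tilt -10 -> 119.2
tilt 10 -> 90.9
```

```bash
python3 -m jog '[[0,0,0,0,30],[0,0,0,0,30],[0,0,0,0,30],[0,0,0,0,30],[0,0,-10,0,40],[0,0,-25,0,40],[0,0,-25,0,40],[0,0,-10,0,40],[-15,0,0,0,40],[-30,0,0,0,40],[-38,0,0,0,40],[-38,0,0,0,40],[-38,0,0,0,40],[-38,0,0,0,40],[-38,0,0,0,40],[-38,0,0,0,40],[-30,0,0,0,40],[-10,0,0,0,40],[0,0,0,0,40]]' | sed -n '2p;4p'
cat >> h.py <<'E'
def stakes(c=None):
    c=c or cam('top');o={}
    for n in ('orange','yellow','green','blue','black'):
        for r in rects(c,n,18):
            if 75<r[3]<125 and abs(r[2])<350 and r[1]>300 and r[4]<30: print(n,*r);o[n]=r
    return o
def cell(cx,cy):
    a=np.radians(17.5);return 527.5+cx*np.cos(a)-cy*np.sin(a),256.8+cx*np.sin(a)+cy*np.cos(a)
E
python3 - <<'E'
from h import *
c=cam('top');o=stakes(c)
cv2.imwrite('pics/c1.png',cv2.resize(c['img'][160:240,150:250],None,fx=6,fy=6,interpolation=cv2.INTER_CUBIC))
n,x,y,*_,t=o['yellow'];t=np.radians(t);go(x+47*np.cos(t),y+47*np.sin(t),-20,np.degrees(t))
hsv=cv2.cvtColor(c['img'],cv2.COLOR_BGR2HSV);q=w2px(c,[[*cell(18,36),125]])[0].astype(int);print(q,c['img'][q[1]-3:q[1]+4,q[0]].tolist())
E
```

```text
eef_pos: [626.9, -5.9, 195.2]
contact_force: [-0.2, -0.2, -0.3]
green [366. 169.] 631.7 -218.1 87 16 87.5
blue [298. 232.] 449.7 -21.5 90 19 -70.7
black [371. 231.] 451.7 -230.2 87 17 -85.8
black [296. 114.] 797.5 -15.6 98 17 -2.6Traceback (most recent call last):
  File "<stdin>", line 4, in <module>
KeyError: 'yellow'
```

Run:
```python
from h import *
c=cam('top')
q=w2px(c,[[*cell(18,36),125]])[0];i=q.round().astype(int);print(q,c['img'][i[1]-4:i[1]+5:2,i[0]-4:i[0]+5:2].tolist())
w=cam('wrist')
for r in rects(w,'yellow',18,smin=130):print(*r)
t=np.radians(78);go(628.4+47*np.cos(t),-43.4+47*np.sin(t),-20,78)
```

```text
[175.837 197.26 ] [[[26, 23, 22], [23, 20, 19], [26, 21, 20], [26, 23, 22], [21, 19, 19]], [[31, 52, 75], [33, 67, 102], [27, 64, 99], [7, 21, 37], [21, 22, 28]], [[22, 49, 76], [33, 72, 108], [32, 71, 109], [7, 24, 41], [0, 20, 51]], [[13, 28, 45], [34, 71, 110], [35, 74, 113], [7, 22, 34], [0, 20, 50]], [[10, 29, 47], [28, 58, 90], [19, 46, 70], [5, 21, 42], [0, 16, 48]]]
[367. 320.] 742.3 -149.0 480 23 17.5
[414. 272.] 772.4 -72.4 76 18 -72.6
[221. 269.] 548.6 -142.9 78 20 -77.8
[308. 216.] 628.2 -43.7 93 21 77.7
t 30.82 tcp [626.7   1.7 195.5] xdir deg 107.58 zax [-0.002  0.001 -1.   ] open 39.7 F [-0.6  0.1  0.2] g 0.0 q7 0.38
shift [ -3.1  11.5 215.4] turn 29.6 (q7 deg 22)
```

Orange stands in its cell: its bare wooden end shows at the predicted pixel. Next is yellow, confirmed by the wrist camera at (628, -44, 78°). I'll use a 3 N grip so that it swings freely.

```bash
python3 -m jog '[[-3,11.5,0,0,40],[0,0,10,6,40],[0,0,20,6,40],[0,0,30,6,40],[0,0,30,6,40],[0,0,30,5.6,40],[0,0,30,0,40],[0,0,25,0,40],[0,0,20,0,40],[0,0,10,0,40],[0,0,6,0,40],[0,0,3,0,40],[0,0,0,0,40],[0,0,0,0,10],[0,0,0,0,10],[0,0,0,0,10],[0,0,0,0,10],[0,0,0,0,10],[0,0,0,0,10],[0,0,0,0,10]]' 3; python3 -c "
from h import *
t=np.radians(77.8);go(628.3+47*np.cos(t),-43.5+47*np.sin(t),-20,77.8)"
```

```text
time: 32.48
eef_pos: [639.7, 0.4, -17.1]
ee_rot: [0.778, 0.628, 0.0, 0.0]
contact_force: [-1.0, -0.4, 3.7]
opening: 17.5
grasp_force: 3.0
t 32.48 tcp [639.7   0.4 -17.1] xdir deg 77.85 zax [ 0.001  0.    -1.   ] open 17.5 F [-1.  -0.4  3.7] g 2.9983071237802505 q7 0.04
shift [ 1.6 -1.9  2.9] turn 0.1 (q7 deg 2)
```

```bash
python3 -m jog '[[0,0,-3,0,10],[0,0,-10,0,10],[0,0,-20,0,10],[0,0,-30,0,10],[0,0,-40,0,10],[0,0,-40,0,10],[0,0,-40,0,10],[0,0,-30,0,10],[0,0,-20,-6,10],[0,0,-10,-6,10],[0,0,0,-6,10],[0,0,0,-6,10],[0,0,0,-5.7,10],[0,0,0,0,10]]' 3; python3 -c "
from h import *
hang('yellow',lo=(17,32))
print(cell(18,0));go(*cell(18,0),225,107.5)"
```

```text
time: 33.65
eef_pos: [639.1, 0.2, 225.9]
ee_rot: [0.59, 0.807, 0.0, 0.0]
contact_force: [-0.3, 0.4, -0.0]
opening: 17.9
grasp_force: 3.0
comp [295 176  41  18 357] [311.2 185.4] tcp px [334.7 196.1]
image axis 14.6 vertical would be 90.5
tilt -10 -> 103.6
tilt 10 -> 78.2
(np.float64(544.666905113468), np.float64(262.21270439107695))
t 33.7 tcp [639.1   0.2 225.8] xdir deg 107.43 zax [ 0.  0. -1.] open 17.7 F [ 0.2  0.2 -0.4] g 2.9991962760686874 q7 0.38
shift [278.3 -11.7   0.8] turn -0.1 (q7 deg 22)
```

Yellow has stayed nearly level in the grip. I'll jerk it vertically to break it loose.

```bash
python3 -m jog '[[0,0,30,0,10],[0,0,-30,0,10],[0,0,30,0,10],[0,0,-30,0,10],[0,0,30,0,10],[0,0,-30,0,10],[0,0,0,0,10],[0,0,0,0,10]]' 3|tail -2; python3 -c "
from h import *
hang('yellow',lo=(17,32))
t=np.radians(107.5)
c=cam('scene');s=manip.state();M=R.from_quat(s['ee_rot']).as_matrix();p=np.array(s['eef_pos'])
for a in (-20,-40,-60,-90):
    e=M@[np.sin(np.radians(a)),0,np.cos(np.radians(a))];q=w2px(c,[p,p+60*e]);d=q[1]-q[0];print(a,np.degrees(np.arctan2(d[1],d[0]))%180,q.round())
"
```

```text
opening: 17.5
grasp_force: 3.0
comp [318 190  24  28 294] [328.8 203. ] tcp px [334.6 196.3]
image axis 124.6 vertical would be 90.5
tilt -10 -> 103.6
tilt 10 -> 78.2
-20 116.93236183128903 [[335. 196.]
 [326. 213.]]
-40 141.92702964108986 [[335. 196.]
 [319. 209.]]
-60 162.8823640259185 [[335. 196.]
 [313. 203.]]
-90 8.115236885807406 [[335. 196.]
 [309. 193.]]
```

Jerking works: the tilt is now about −26°. Once more.

```bash
python3 -m jog '[[0,0,30,0,10],[0,0,-30,0,10],[0,0,30,0,10],[0,0,-30,0,10],[0,0,30,0,10],[0,0,-30,0,10],[0,0,30,0,10],[0,0,-30,0,10],[0,0,30,0,10],[0,0,-30,0,10],[0,0,0,0,10],[0,0,0,0,10]]' 3|tail -2; python3 -c "
from h import *
hang('yellow',lo=(17,32))
go(*cell(18,0),225,107.5)
"
```

```text
opening: 17.8
grasp_force: 3.0
comp [323 191  20  30 277] [332.1 204.6] tcp px [334.6 196.4]
image axis 113.4 vertical would be 90.5
tilt -10 -> 103.6
tilt 10 -> 78.2
t 35.52 tcp [640.1   0.3 225.7] xdir deg 107.54 zax [ 0.002  0.    -1.   ] open 17.6 F [-0.2  0.2 -1.4] g 2.9998835921287537 q7 0.39
shift [278.5 -12.1   0.5] turn 0.0 (q7 deg 22)
```

```bash
python3 -m jog '[[4,-1,0,0,10],[8,-1,-2,0,10],[12,-1,-2,0,10],[16,-1,-2,0,10],[20,-1,-2,0,10],[24,-1,-2,0,10],[28,-1,-2,0,10],[32,-1,-2,0,10],[36,-1,-2,0,10],[37,-1,0,0,10],[38,-1,0,0,10],[38,-1,0,0,10],[0,0,0,0,10],[0,0,0,0,10],[0,0,0,0,10],[0,0,0,0,10],[0,0,0,0,10]]' 3|sed -n '2p;5,6p'; python3 -c "
from h import *
hang('yellow',lo=(17,32))
go(*cell(18,0),122,107.5)
"
```

```text
eef_pos: [540.0, 274.7, 241.5]
opening: 17.8
grasp_force: 3.0
comp [456 200  24  32 373] [467.1 215. ] tcp px [467.7 205.8]
image axis 116.6 vertical would be 104.2
tilt -10 -> 117.1
tilt 10 -> 90.7
t 36.98 tcp [540.  274.8 241.5] xdir deg 107.42 zax [ 0. -0. -1.] open 17.9 F [-0.3  0.1 -0.5] g 2.9999301955103874 q7 -0.14
shift [-13.4   0.7 119.5] turn -0.1 (q7 deg -8)
```

Tilt is about −9.5°, which needs a lead of 17–18 mm. Inserting.

```bash
python3 -m jog '[[3,0.5,8,0,10],[0,0,12,0,10],[0,0,12,0,10],[0,0,12,0,10],[0,0,8,0,10],[0,0,0,0,10],[0,0,2,0,10],[-1,0,6,0,10],[-2,0,6,0,10],[-2,0,6,0,10],[-2,0,6,0,10],[-2,0,6,0,10],[-2,0,6,0,10],[-2,0,6,0,10],[-2,0,6,0,10],[-2,0,6,0,10],[-1,0,6,0,10],[0,0,4,0,10],[0,0,0,0,10]]' 3; python3 -m jog '[[0,0,0,0,30],[0,0,0,0,30],[0,0,0,0,30],[0,0,0,0,30],[0,0,-10,0,40],[0,0,-25,0,40],[0,0,-25,0,40],[0,0,-15,0,40],[-15,0,0,0,40],[-30,0,0,0,40],[-38,0,0,0,40],[-38,0,0,0,40],[-38,0,0,0,40],[-30,0,0,0,40],[-10,0,0,0,40],[0,0,0,0,40]]' | sed -n '2p;4p'
python3 - <<'E'
from h import *
c=cam('top');o=stakes(c)
for k in((18,36),(18,0)):
    q=w2px(c,[[*cell(*k),125]])[0];i=q.round().astype(int);print(q,c['img'][i[1]-4:i[1]+5:2,i[0]-4:i[0]+5:2].tolist())
if 'blue' in o:
    n,x,y,*_,t=o['blue'];t=np.radians(t);go(x-47*np.cos(t),y-47*np.sin(t),-18,np.degrees(t))
E
```

```text
time: 38.57
eef_pos: [544.4, 261.6, 122.1]
ee_rot: [0.591, 0.807, -0.001, -0.0]
contact_force: [-0.1, 0.7, 0.3]
opening: 18.1
grasp_force: 3.0
eef_pos: [605.5, 68.1, 199.4]
contact_force: [-0.0, -0.5, 0.4]
green [366. 169.] 630.3 -218.1 87 18 87.8
blue [298. 232.] 449.7 -21.5 90 19 -70.7
black [371. 231.] 452.1 -229.1 89 18 -86.7
[175.837 197.26 ] [[[24, 21, 20], [24, 21, 19], [25, 21, 19], [25, 21, 21], [21, 18, 17]], [[32, 62, 95], [33, 66, 100], [28, 63, 98], [8, 18, 36], [17, 19, 24]], [[22, 47, 74], [31, 69, 106], [32, 70, 108], [7, 20, 33], [0, 21, 51]], [[13, 29, 45], [34, 71, 108], [34, 73, 111], [8, 22, 34], [0, 20, 49]], [[11, 29, 47], [27, 57, 89], [18, 45, 70], [4, 20, 38], [0, 17, 48]]]
[188.869 193.215] [[[26, 22, 20], [27, 13, 13], [0, 108, 133], [0, 127, 159], [0, 124, 154]], [[32, 59, 92], [0, 128, 158], [0, 126, 155], [0, 124, 154], [0, 124, 153]], [[34, 69, 108], [0, 125, 155], [0, 124, 154], [0, 125, 155], [0, 127, 157]], [[34, 71, 109], [0, 107, 139], [0, 128, 158], [0, 103, 129], [0, 58, 73]], [[31, 72, 112], [20, 69, 99], [0, 52, 68], [14, 33, 41], [31, 39, 43]]]
t 39.95 tcp [604.8  71.5 199. ] xdir deg 107.42 zax [ 0.001  0.001 -1.   ] open 40.2 F [-0.9  0.2  0.1] g 0.0 q7 0.25
shift [   4.6 -177.6  216.8] turn -1.9 (q7 deg 14)
```

Run:
```python
from h import *
a=cam('top')['img'][165:235,155:235];b=cam('scene')['img'][190:300,410:500]
cv2.imwrite('pics/m6.png',np.hstack([cv2.resize(a,(440,385),interpolation=cv2.INTER_CUBIC),cv2.resize(b,(315,385),interpolation=cv2.INTER_CUBIC)]))
```

```text
(no output)
```

View pics/m6.png

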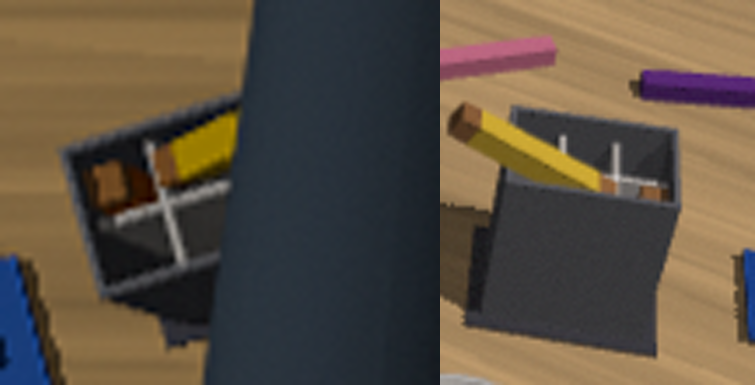

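Yellow's insertion failed. Its free end caught, and it now leans across the −y rim: the inner wooden end is at (165,165) in the left part and the raised outer end at (465,122) in the right part. I'll clear the arm and triangulate its ends.

```bash
python3 -m jog '[[-15,0,0,0,40],[-30,0,0,0,40],[-35,0,0,0,40],[-35,0,0,0,40],[-35,0,0,0,40],[-35,0,0,0,40],[-15,0,0,0,40],[0,0,0,0,40]]' | sed -n '2p'
cat >> h.py <<'E'
def ends(name,hint,zr=(0,260),lo=None):
    """triangulate the painted part's two ends from top+scene masks by fitting a 3D bar (len 120, paint 90)"""
    from scipy.optimize import least_squares
    obs=[]
    for n in('top','scene'):
        c=cam(n);hsv=cv2.cvtColor(c['img'],cv2.COLOR_BGR2HSV)
        l,h=lo or HUE[name];m=cv2.inRange(hsv,(l,130,35),(h,255,255))
        N,lab,st,ce=cv2.connectedComponentsWithStats(m);P=w2px(c,[hint])[0]
        i=min((i for i in range(1,N) if st[i,4]>30),key=lambda i:np.hypot(*(ce[i]-P)))
        k=cv2.findContours((lab==i).astype(np.uint8),cv2.RETR_EXTERNAL,cv2.CHAIN_APPROX_NONE)[0][0]
        r=cv2.minAreaRect(k);b=cv2.boxPoints(r);e=sorted(((np.hypot(*(b[j]-b[(j+1)%4])),j) for j in(0,1)))[0][1]
        obs.append((c,(b[e]+b[e-3])/2,(b[(e+2)%4]+b[(e+3)%4])/2));print(n,st[i,4],obs[-1][1],obs[-1][2])
    best=None
    for sw in(0,1):
        f=lambda v:np.concatenate([(w2px(c,[v[:3],v[3:]])-(np.array([a,b]) if not(sw and q) else np.array([b,a]))).ravel() for q,(c,a,b) in enumerate(obs)])
        r=least_squares(f,np.r_[hint,hint]+np.r_[5,5,5,-5,-5,-5])
        if best is None or r.cost<best.cost:best=r
    A,B=best.x[:3],best.x[3:];print('ends paint',A.round(1),B.round(1),'len',np.linalg.norm(A-B).round(1),'cost',round(best.cost,2))
    return A,B
E
python3 - <<'E'
from h import *
ends('yellow',[545,220,150],lo=(20,32));go(545,230,200,107.5)
E
```

```text
eef_pos: [665.3, -121.4, 198.2]
top 280 [215.322 181.308] [186.315 194.493]
scene 386 [419.4 226.2] [454.6 243.8]
ends paint [569.5 184.9 161.9] [542.1 268.4 122.6] len 96.3 cost 0.36
t 40.82 tcp [ 665.1 -115.8  197.9] xdir deg 107.69 zax [-0.001  0.002 -1.   ] open 39.8 F [-0.3  0.6 -0.3] g 0.0 q7 0.59
shift [365.9  -9.3  -1.3] turn 0.2 (q7 deg 34)
```

```bash
python3 -m jog '[[10,0,0,0,40],[20,0,0,0,40],[30,0,0,0,40],[35,0,0,0,40],[35,0,0,0,40],[35,0,0,0,40],[35,0,0,0,40],[35,0,0,0,40],[30,0,0,0,40],[25,0,0,0,40],[15,0,0,0,40],[10,0,0,0,40],[2,0,0,0,40],[0,0,0,0,40],[0,0,0,0,40]]' | sed -n '2p'
python3 - <<'E'
from h import *
go(569,186,132,107.5)
w=cam('wrist')
for r in rects(w,'yellow',145,smin=130):print(*r)
E
```

```text
eef_pos: [569.3, 183.1, 198.5]
t 42.07 tcp [569.3 183.1 198.5] xdir deg 107.53 zax [ 0. -0. -1.] open 39.9 F [ 0.6 -0.3  0.6] g 0.0 q7 0.04
shift [ 2.9  0.6 66.5] turn 0.0 (q7 deg 2)
[370. 320.] 638.6 105.0 318 15 17.5
[412. 291.] 664.2 139.8 17 12 -75.4
[415. 262.] 657.5 164.5 35 6 -61.4
[221. 272.] 511.0 109.3 51 13 -77.8
[317. 153.] 556.4 222.8 89 20 -72.5
```

```bash
python3 -m jog '[[1,0.5,10,0,40],[0,0,20,0,40],[0,0,20,0,40],[0,0,10,0,40],[0,0,5,0,40],[0,0,1,0,40],[0,0,0,0,10],[0,0,0,0,10],[0,0,0,0,10],[0,0,0,0,10],[0,0,0,0,10],[0,0,0,0,10],[0,0,0,0,10],[0,0,0,0,10]]' 3| sed -n '2p;4,6p'; python3 -m jog '[[0,0,-10,0,10],[0,0,-25,0,10],[0,0,-40,0,10],[0,0,-40,0,10],[0,0,-20,0,10],[0,0,40,0,10],[0,0,-40,0,10],[0,0,40,0,10],[0,0,-40,0,10],[0,0,40,0,10],[0,0,-40,0,10],[0,0,40,0,10],[0,0,-40,0,10],[0,0,40,0,10],[0,0,-40,0,10],[0,0,40,0,10],[0,0,-40,0,10],[0,0,0,0,10],[0,0,0,0,10]]' 3| sed -n '2p;4,6p';  python3 - <<'E'
from h import *
hang('yellow',lo=(17,32))
go(*cell(18,0),122,107.5)
E
```

```text
eef_pos: [569.7, 184.9, 132.6]
contact_force: [-0.5, -0.1, 1.9]
opening: 17.9
grasp_force: 3.0
eef_pos: [570.3, 185.0, 269.2]
contact_force: [0.7, 0.3, -0.5]
opening: 18.0
grasp_force: 3.0
comp [420 183  15  34 335] [426.8 199.6] tcp px [425.1 190.6]
image axis 80.6 vertical would be 99.7
tilt -10 -> 112.4
tilt 10 -> 86.6
t 44.92 tcp [570.3 185.3 269. ] xdir deg 107.57 zax [ 0.003  0.001 -1.   ] open 18.1 F [ 0.8  0.2 -1.2] g 2.999780550599098 q7 0.02
shift [ 81.   -1.7 147. ] turn 0.1 (q7 deg 1)
```

```bash
python3 -m jog '[[40,-1,0,0,10],[10,0,0,0,10],[5,0,0,0,10],[0,0,0,0,10],[0,0,40,0,10],[0,0,-40,0,10],[0,0,40,0,10],[0,0,-40,0,10],[0,0,40,0,10],[0,0,-40,0,10],[0,0,40,0,10],[0,0,-40,0,10],[0,0,40,0,10],[0,0,-40,0,10],[0,0,40,0,10],[0,0,-40,0,10],[0,0,0,0,10],[0,0,0,0,10],[0,0,0,0,10]]' 3| sed -n '2p;4,6p';  python3 - <<'E'
from h import *
hang('yellow',lo=(17,32))
go(*cell(18,0),122,107.5)
A,B=ends('yellow',np.array(manip.state()['eef_pos'])+[0,0,-20],lo=(17,32))
E
```

```text
eef_pos: [553.4, 236.2, 268.5]
contact_force: [-0.4, 0.2, 0.6]
opening: 17.9
grasp_force: 3.0
comp [443 187  11  34 323] [448.  203.7] tcp px [450.6 194.1]
image axis 93.2 vertical would be 102.2
tilt -10 -> 115.0
tilt 10 -> 89.1
t 46.55 tcp [553.1 236.5 268.2] xdir deg 107.49 zax [ 0.002  0.001 -1.   ] open 17.7 F [-0.2 -0.9 -1. ] g 2.9948776960372925 q7 -0.07
shift [ 27.1  -0.6 146.2] turn -0.0 (q7 deg -4)
top 59 [192.44  178.474] [187.733 189.457]
scene 303 [449.264 186.213] [447.566 220.178]
ends paint [566.8 239.  203.5] [530.3 224.4 268.9] len 76.3 cost 8.96
```

```bash
python3 -m jog '[[18,0,0,0,10],[0,0,40,0,10],[0,0,-40,0,10],[0,0,40,0,10],[0,0,-40,0,10],[0,0,40,0,10],[0,0,-40,0,10],[0,0,40,0,10],[0,0,-40,0,10],[0,0,40,0,10],[0,0,-40,0,10],[0,0,40,0,10],[0,0,-40,0,10],[0,0,40,0,10],[0,0,-40,0,10],[0,0,0,0,10],[0,0,0,0,10]]' 3| sed -n '2p;4,6p';  python3 - <<'E'
from h import *
hang('yellow',lo=(17,32))
go(*cell(18,0),122,107.5)
E
```

```text
eef_pos: [547.7, 254.5, 268.7]
contact_force: [0.3, 1.3, -0.6]
opening: 17.5
grasp_force: 3.0
comp [448 186  15  39 343] [454.5 206.6] tcp px [459.7 195.2]
image axis 98.8 vertical would be 103.2
tilt -10 -> 115.8
tilt 10 -> 89.9
t 48.12 tcp [547.6 254.6 268.5] xdir deg 107.56 zax [ 0.003  0.001 -1.   ] open 17.7 F [-0.5  0.5  0.6] g 2.9979171976447105 q7 -0.1
shift [  8.   -1.  146.5] turn 0.1 (q7 deg -6)
```

Tilt is now +3°. I'll centre it and go in stages, checking the tilt midway.

```bash
python3 -m jog '[[4,-0.5,0,0,10],[4,-0.5,5,0,10],[0,0,10,0,10],[0,0,15,0,10],[0,0,15,0,10],[0,0,10,0,10],[0,0,5,0,10],[0,0,0,0,10],[0,0,0,0,10]]' 3| sed -n '2p;4,6p';  python3 -c "
from h import *
hang('yellow',lo=(17,32))";python3 -m jog '[[0,0,5,0,10],[0,0,10,0,10],[0,0,10,0,10],[0,0,5,0,10],[0,0,0,0,10],[0,0,0,0,10]]' 3| sed -n '2p;4,6p';  python3 -c "
from h import *
hang('yellow',lo=(17,32))"
```

```text
eef_pos: [543.3, 261.6, 207.3]
contact_force: [0.5, -0.3, 0.0]
opening: 17.9
grasp_force: 3.0
comp [448 209  14  35 293] [453.8 226.8] tcp px [458.5 216.2]
image axis 98.7 vertical would be 103.5
tilt -10 -> 116.7
tilt 10 -> 89.8
eef_pos: [542.8, 261.4, 176.7]
contact_force: [-0.2, -0.0, 0.4]
opening: 17.9
grasp_force: 3.0
comp [447 217  12  28 196] [452.1 232.3] tcp px [456.1 226.1]
image axis 97.0 vertical would be 103.5
tilt -10 -> 117.0
tilt 10 -> 89.5
```

```bash
python3 -m jog '[[0.5,0,5,0,10],[0.5,0,8,0,10],[1,0,8,0,10],[1,0,8,0,10],[1,0,8,0,10],[0,0,8,0,10],[0,0,6,0,10],[0,0,3,0,10],[0,0,0,0,10]]' 3| sed -n '2p;4,6p';  python3 -c "
from h import *
hang('yellow',lo=(17,32))"
```

```text
eef_pos: [541.4, 265.0, 122.3]
contact_force: [-0.2, -0.0, 0.4]
opening: 17.9
grasp_force: 3.0
comp [447 237   9   7  37] [450.6 241.3] tcp px [453.8 243.1]
image axis 13.1 vertical would be 103.7
tilt -10 -> 117.6
tilt 10 -> 89.3
```

```bash
python3 -m jog '[[0,0,0,0,30],[0,0,0,0,30],[0,0,0,0,30],[0,0,0,0,30],[0,0,-10,0,40],[0,0,-25,0,40],[0,0,-25,0,40],[0,0,-15,0,40],[-20,0,0,0,40],[-38,0,0,0,40],[-40,0,0,0,40],[-40,0,0,0,40],[-40,0,0,0,40],[-40,0,0,0,40],[-40,0,0,0,40],[-40,0,0,0,40],[-40,0,0,0,40],[-40,0,0,0,40],[-20,0,0,0,40],[0,0,0,0,40]]' | sed -n '2p;4p'
python3 - <<'E'
from h import *
c=cam('top');o=stakes(c)
for k in((18,36),(18,0)):
    q=w2px(c,[[*cell(*k),125]])[0];i=q.round().astype(int);print(q,c['img'][i[1]-4:i[1]+5:2,i[0]-4:i[0]+5:2].tolist())
go(632,-171,-18,87.8)
E
```

```text
eef_pos: [662.2, -122.3, 199.4]
contact_force: [0.9, -1.2, 0.7]
green [366. 169.] 631.8 -218.2 87 18 89.9
black [371. 231.] 451.4 -230.1 86 16 -86.7
black [359. 100.] 839.9 -201.0 99 14 -15.9
[175.837 197.26 ] [[[26, 22, 22], [24, 19, 18], [26, 22, 21], [25, 23, 22], [22, 20, 19]], [[32, 65, 99], [33, 69, 104], [29, 66, 101], [9, 21, 37], [21, 21, 26]], [[23, 50, 77], [34, 72, 110], [35, 73, 112], [4, 20, 34], [1, 23, 53]], [[14, 30, 48], [33, 72, 111], [36, 76, 115], [12, 23, 37], [2, 23, 51]], [[12, 30, 49], [27, 59, 91], [20, 47, 71], [3, 21, 38], [0, 16, 49]]]
[188.869 193.215] [[[24, 21, 20], [25, 23, 22], [26, 23, 23], [26, 23, 23], [23, 20, 21]], [[36, 35, 35], [24, 18, 16], [32, 52, 78], [20, 27, 37], [25, 21, 20]], [[35, 70, 105], [35, 74, 115], [35, 75, 115], [23, 48, 75], [0, 42, 51]], [[31, 67, 102], [34, 73, 113], [34, 73, 111], [32, 71, 108], [0, 33, 45]], [[40, 54, 68], [34, 74, 115], [33, 72, 112], [24, 57, 90], [3, 16, 29]]]
t 51.98 tcp [ 662.  -118.1  199.1] xdir deg 107.23 zax [ 0.001 -0.002 -1.   ] open 40.3 F [-0.5  1.4 -0.3] g 0.0 q7 0.59
shift [-41.3 -44.4 217.2] turn 19.4 (q7 deg 34)
```

Yellow now stands in its cell. Next is green.

```bash
python3 -m jog '[[-12,-13,0,0,40],[-20,-20,0,0,40],[-9,-11,0,0,40],[0,0,20,6.5,40],[0,0,30,6.5,40],[0,0,20,6.4,40],[0,0,0,0,40],[0,0,0,0,40]]' | sed -n '2p'
python3 - <<'E'
from h import *
w=cam('wrist')
for r in rects(w,'green',18,smin=100):print(*r)
t=np.radians(87.8);go(630.3+47*np.cos(t),-218.1+47*np.sin(t),-18,87.8)
E
```

```text
eef_pos: [631.7, -165.2, 127.9]
[319. 229.] 632.7 -200.2 54 18 88.1
t 52.7 tcp [ 632.9 -165.9  129.4] xdir deg 88.38 zax [ 0.001  0.    -1.   ] open 40.0 F [ 0.6  0.5 -0.4] g 0.0 q7 0.41
shift [ -5.3  -0.7 147.4] turn 0.6 (q7 deg 23)
```

```bash
python3 -m jog '[[-4,0.5,15,0.5,40],[0,0,30,0,40],[0,0,35,0,40],[0,0,35,0,40],[0,0,20,0,40],[0,0,8,0,40],[0,0,4,0,40],[0,0,0,0,40],[0,0,0,0,10],[0,0,0,0,10],[0,0,0,0,10],[0,0,0,0,10],[0,0,0,0,10],[0,0,0,0,10],[0,0,0,0,10],[0,0,0,0,10]]' 3| sed -n '2p;4,6p'; python3 -m jog '[[0,0,-5,0,10],[0,0,-15,0,10],[0,0,-30,0,10],[0,0,-40,0,10],[0,0,-40,0,10],[0,0,-40,0,10],[0,0,-40,0,10],[0,0,-40,0,10],[0,0,40,0,10],[0,0,-40,0,10],[0,0,40,0,10],[0,0,-40,0,10],[0,0,40,0,10],[0,0,-40,0,10],[0,0,40,0,10],[0,0,-40,0,10],[0,0,0,-5,10],[0,0,0,-6,10],[0,0,0,-6,10],[0,0,0,-2.4,10]]' 3| sed -n '2p;4,6p';  python3 - <<'E'
from h import *
hang('green')
go(*cell(18,-36),235,107.5)
E
```

```text
eef_pos: [633.4, -170.6, -18.1]
contact_force: [0.6, 0.6, 3.7]
opening: 18.1
grasp_force: 3.0
eef_pos: [632.2, -170.7, 232.2]
contact_force: [-0.7, -0.4, -0.3]
opening: 18.0
grasp_force: 3.0
comp [274 165  11  30 246] [279.3 178.8] tcp px [274.7 169.8]
image axis 87.5 vertical would be 84.6
tilt -10 -> 96.8
tilt 10 -> 73.5
t 55.75 tcp [ 632.2 -170.7  232.2] xdir deg 107.24 zax [ 0.  0. -1.] open 18.1 F [-0.2 -0.  -0.5] g 2.994775213301182 q7 0.67
shift [403.4  44.9  -2.8] turn -0.3 (q7 deg 38)
```

Green hangs within about 2–3° of vertical. I'll carry it smoothly to cell (18, −36).

```bash
python3 -m jog '[[5,0.5,-2,0,10],[11,1.2,-2,0,10],[17,2,-2,0,10],[23,2.6,-2,0,10],[28,3.2,0,0,10],[31,3.4,0,0,10],[32,3.6,0,0,10],[32,3.6,0,0,10],[32,3.6,0,0,10],[32,3.6,0,0,10],[32,3.6,0,0,10],[31,3.4,0,0,10],[28,3.2,0,0,10],[23,2.6,0,0,10],[18,2,0,0,10],[13,1.3,0,0,10],[8,0.8,0,0,10],[4,0.4,0,0,10],[1,0,0,0,10],[0,0,0,0,10]]' 3| sed -n '2p;4,6p';  python3 - <<'E'
from h import *
hang('green')
go(*cell(18,-36),122,107.5)
E
```

```text
eef_pos: [558.0, 225.0, 239.4]
contact_force: [0.4, -0.4, -0.4]
opening: 17.8
grasp_force: 3.0
comp [437 199  17  31 264] [444.7 213.9] tcp px [442.4 203.7]
image axis 106.7 vertical would be 101.6
tilt -10 -> 114.7
tilt 10 -> 88.3
t 57.47 tcp [558.1 224.5 239.4] xdir deg 106.94 zax [ 0.    -0.001 -1.   ] open 18.0 F [ 0.2  0.  -0.1] g 2.9954448714852333 q7 -0.06
shift [  4.1  -1.6 117.4] turn -0.6 (q7 deg -3)
```

```bash
python3 -m jog '[[2,-0.8,0,-0.5,10],[2,-0.8,5,0,10],[0,0,10,0,10],[0,0,12,0,10],[0,0,12,0,10],[0,0,12,0,10],[0,0,8,0,10],[0,0,5,0,10],[0,0,0,0,10],[0,0,0,0,10]]' 3| sed -n '2p;4,6p';  python3 -c "
from h import *
hang('green')";python3 -m jog '[[-0.5,0,5,0,10],[-0.5,0,8,0,10],[-1,0,8,0,10],[-1,0,8,0,10],[-1,0,8,0,10],[0,0,8,0,10],[0,0,6,0,10],[0,0,2,0,10],[0,0,0,0,10]]' 3| sed -n '2p;4,6p';  python3 -c "
from h import *
hang('green')"
```

```text
eef_pos: [555.1, 229.2, 175.1]
contact_force: [-0.2, -0.7, -0.1]
opening: 17.6
grasp_force: 3.0
comp [436 221  15  22 193] [443.  231.1] tcp px [440.5 224.9]
image axis 108.7 vertical would be 101.9
tilt -10 -> 115.4
tilt 10 -> 88.0
eef_pos: [555.8, 225.4, 121.5]
contact_force: [-0.0, 0.3, -0.0]
opening: 17.7
grasp_force: 3.0
comp [436 238   9   4  29] [440.1 239.6] tcp px [435.3 241.1]
image axis 8.5 vertical would be 101.7
tilt -10 -> 115.7
tilt 10 -> 87.4
```

```bash
python3 -m jog '[[0,0,0,0,30],[0,0,0,0,30],[0,0,0,0,30],[0,0,0,0,30],[0,0,-10,0,40],[0,0,-25,0,40],[0,0,-25,0,40],[-10,-7,-15,0,40],[-20,-14,0,0,40],[-27,-19,0,0,40],[-30,-21,0,0,40],[-30,-21,0,0,40],[-30,-21,0,0,40],[-30,-21,0,0,40],[-27,-19,0,0,40],[-20,-14,0,0,40],[-16,-11,0,0,40],[-10,-7,0,0,40],[0,0,0,0,40]]' | sed -n '2p;4p'
python3 - <<'E'
from h import *
c=cam('top');o=stakes(c)
for k in((18,0),(18,-36)):
    q=w2px(c,[[*cell(*k),125]])[0];i=q.round().astype(int);print(q,c['img'][i[1]-4:i[1]+5:2,i[0]-4:i[0]+5:2].tolist())
go(465.2,-65.9,-18,109.3)
w=cam('wrist')
for r in rects(w,'blue',18,smin=120):print(*r)
E
```

```text
eef_pos: [464.3, -68.3, 198.2]
contact_force: [-0.4, -0.6, -0.4]
black [371. 231.] 452.3 -229.5 91 17 -86.2
[188.869 193.215] [[[20, 20, 18], [23, 20, 22], [24, 20, 19], [24, 21, 20], [20, 17, 17]], [[32, 31, 31], [23, 25, 30], [29, 60, 92], [19, 37, 57], [19, 23, 24]], [[33, 64, 98], [33, 69, 106], [31, 68, 106], [26, 59, 90], [0, 42, 52]], [[32, 55, 81], [32, 68, 105], [31, 67, 102], [30, 68, 103], [4, 35, 48]], [[40, 44, 49], [33, 69, 108], [31, 67, 106], [24, 53, 84], [0, 11, 24]]]
[201.879 189.177] [[[24, 20, 20], [23, 18, 17], [26, 30, 38], [21, 21, 22], [54, 51, 51]], [[27, 57, 90], [31, 62, 95], [32, 70, 107], [15, 36, 59], [15, 26, 12]], [[31, 68, 105], [30, 68, 104], [32, 68, 104], [26, 59, 93], [6, 24, 1]], [[31, 54, 78], [31, 68, 105], [31, 67, 103], [32, 69, 107], [9, 23, 18]], [[38, 44, 48], [22, 51, 81], [8, 28, 47], [3, 20, 20], [7, 26, 4]]]
t 60.78 tcp [465.  -66.2 198. ] xdir deg 107.44 zax [ 0.001  0.001 -1.   ] open 40.2 F [ 0.5  0.6 -0.3] g 0.0 q7 0.43
shift [  0.2  -0.  216. ] turn -1.9 (q7 deg 25)
[316. 138.] 450.1 -22.0 90 18 -70.3
```

Green stands too. Blue is unmoved, confirmed by the wrist camera at (450, −22, −70.3°). I'll grip its −y end.

```bash
python3 -m jog '[[0.5,0,20,-2,40],[0,0,35,0,40],[0,0,40,0,40],[0,0,40,0,40],[0,0,40,0,40],[0,0,25,0,40],[0,0,10,0,40],[0,0,4,0,40],[0,0,1,0,40],[0,0,0,0,10],[0,0,0,0,10],[0,0,0,0,10],[0,0,0,0,10],[0,0,0,0,10],[0,0,0,0,10],[0,0,0,0,10],[0,0,0,0,10]]' 3| sed -n '2p;4,6p'; python3 -m jog '[[0,0,-5,0,10],[0,0,-15,0,10],[0,0,-30,0,10],[0,0,-40,0,10],[0,0,-40,0,10],[0,0,-40,0,10],[0,0,-40,0,10],[0,0,-40,0,10],[0,0,40,0,10],[0,0,-40,0,10],[0,0,40,0,10],[0,0,-40,0,10],[0,0,40,0,10],[0,0,-40,0,10],[0,0,40,0,10],[0,0,-40,0,10],[0,0,0,2,10],[0,0,0,0,10],[0,0,0,0,10]]' 3| sed -n '2p;4,6p';  python3 - <<'E'
from h import *
hang('blue')
go(*cell(-18,-36),235,107.5)
E
```

```text
eef_pos: [465.4, -65.2, -17.3]
contact_force: [0.1, 0.9, 3.9]
opening: 17.9
grasp_force: 3.0
eef_pos: [464.2, -65.3, 232.1]
contact_force: [-0.1, -0.3, -0.4]
opening: 18.1
grasp_force: 3.0
comp [340 142  11  29 225] [345.2 155.8] tcp px [346.2 148. ]
image axis 81.5 vertical would be 91.6
tilt -10 -> 103.6
tilt 10 -> 79.9
t 63.88 tcp [464.2 -65.2 232.1] xdir deg 107.59 zax [-0.001  0.    -1.   ] open 17.9 F [-0.8  1.1 -0.3] g 2.9944992810487747 q7 0.42
shift [251.9 139.6  -2.9] turn 0.1 (q7 deg 24)
```

```bash
python3 -m jog '[[32,18,0,0,10],[34,19,-8,0,10],[34,19,0,0,10],[32,18,0,0,10],[29,16,0,0,10],[25,14,0,0,10],[20,11,0,0,10],[15,9,0,0,10],[11,7,0,0,10],[7,4,0,0,10],[4,3,0,0,10],[1,1,0,0,10],[0,0,-20,0,10],[0,0,-20,0,10],[0,0,40,0,10],[0,0,-40,0,10],[0,0,40,0,10],[0,0,-40,0,10],[0,0,40,0,10],[0,0,0,0,10]]' 3| sed -n '2p;4,6p';  python3 - <<'E'
from h import *
hang('blue')
go(*cell(-18,-36),122,107.5)
E
```

```text
eef_pos: [520.3, 206.2, 236.0]
contact_force: [-0.8, -0.4, -1.7]
opening: 17.6
grasp_force: 3.0
comp [430 188  10  30 217] [434.9 202.5] tcp px [440.4 192.3]
image axis 95.5 vertical would be 101.2
tilt -10 -> 114.2
tilt 10 -> 88.1
t 65.6 tcp [521.6 207.  238.2] xdir deg 107.44 zax [-0.005 -0.003 -1.   ] open 17.7 F [ 0.2 -0.2 -0.7] g 2.9958176985383034 q7 -0.06
shift [  9.8   3.3 116.2] turn -0.1 (q7 deg -4)
```

```bash
python3 -m jog '[[4,1.5,0,0,10],[4,1.5,0,0,10],[1,0.3,5,0,10],[0,0,10,0,10],[0,0,12,0,10],[0,0,12,0,10],[0,0,12,0,10],[0,0,8,0,10],[0,0,5,0,10],[0,0,0,0,10],[0,0,0,0,10]]' 3| sed -n '2p;4,6p';  python3 -c "
from h import *
hang('blue');go(*cell(-18,-36),122,107.5)"
```

```text
eef_pos: [524.2, 219.0, 176.4]
contact_force: [0.1, -0.9, -0.5]
opening: 17.9
grasp_force: 3.0
comp [432 210   9  26 192] [436.2 223.1] tcp px [440.9 215. ]
image axis 95.6 vertical would be 101.7
tilt -10 -> 115.0
tilt 10 -> 88.0
t 66.57 tcp [524.5 219.1 176.8] xdir deg 107.56 zax [ 0.001  0.    -1.   ] open 18.1 F [-0.2 -0.2  0.1] g 2.9955634474754333 q7 -0.05
shift [-1.  -3.8 54.8] turn 0.1 (q7 deg -3)
```

```bash
python3 -m jog '[[0,-3.5,0,0,10],[0.5,0,5,0,10],[0.5,0,8,0,10],[1,0,8,0,10],[1,0,8,0,10],[1,0,8,0,10],[0,0,8,0,10],[0,0,6,0,10],[0,0,3,0,10],[0,0,0,0,10]]' 3| sed -n '2p;4,6p';  python3 -c "
from h import *
hang('blue')"; python3 -m jog '[[0,0,0,0,30],[0,0,0,0,30],[0,0,0,0,30],[0,0,0,0,30],[0,0,-10,0,40],[0,0,-25,0,40],[0,0,-25,0,40],[-20,-5,-15,0,40],[-38,-8,0,0,40],[-38,-8,0,0,40],[-38,-8,0,0,40],[-38,-8,0,0,40],[-38,-8,0,0,40],[-38,-8,0,0,40],[-38,-8,0,0,40],[-38,-8,0,0,40],[-30,-6,0,0,40],[-15,-3,0,0,40],[0,0,0,0,40]]' | sed -n '2p;4p'
python3 - <<'E'
from h import *
c=cam('top');o=stakes(c)
for k in((18,-36),(-18,-36)):
    q=w2px(c,[[*cell(*k),125]])[0];i=q.round().astype(int);print(q,c['img'][i[1]-4:i[1]+5:2,i[0]-4:i[0]+5:2].tolist())
go(455,-182,-18,93.5)
w=cam('wrist')
for r in rects(w,'black',18,smin=120):
    if 70<r[3]<130:print(*r)
E
```

```text
eef_pos: [519.0, 221.4, 121.3]
contact_force: [0.5, 0.6, 0.2]
opening: 18.0
grasp_force: 3.0
comp [431 227   9   9  69] [435.1 230.9] tcp px [439.1 231. ]
image axis 116.4 vertical would be 101.9
tilt -10 -> 115.6
tilt 10 -> 87.8
eef_pos: [556.1, -159.2, 198.5]
contact_force: [-0.1, -0.0, -0.4]
black [371. 231.] 451.6 -229.1 88 17 -86.7
[201.879 189.177] [[[24, 21, 21], [24, 22, 18], [25, 19, 15], [22, 21, 25], [58, 55, 54]], [[30, 60, 94], [31, 63, 97], [33, 73, 112], [18, 44, 69], [19, 28, 13]], [[31, 69, 108], [33, 70, 108], [32, 69, 107], [31, 65, 101], [8, 26, 4]], [[35, 52, 70], [33, 70, 108], [32, 69, 106], [33, 71, 110], [9, 25, 21]], [[43, 42, 40], [24, 55, 87], [17, 43, 69], [9, 25, 31], [2, 21, 8]]]
[205.505 201.943] [[[42, 42, 43], [41, 42, 43], [44, 43, 42], [44, 45, 46], [70, 68, 68]], [[38, 51, 64], [33, 63, 94], [36, 78, 119], [15, 26, 42], [44, 36, 33]], [[28, 65, 100], [30, 64, 99], [33, 72, 110], [23, 51, 79], [33, 9, 0]], [[28, 62, 95], [29, 65, 100], [31, 68, 104], [36, 77, 120], [30, 14, 9]], [[38, 53, 69], [21, 51, 80], [24, 44, 68], [71, 71, 77], [78, 74, 73]]]
t 69.08 tcp [ 556.3 -156.   198.2] xdir deg 107.31 zax [ 0.001 -0.001 -1.   ] open 40.3 F [ 0.1  1.1 -0.4] g 0.0 q7 0.67
shift [   5.5 -104.6  216.1] turn 13.8 (q7 deg 38)
[596. 396.] 1011.6 -331.2 127 10 17.3
[ 31. 303.] 261.5 -415.4 90 74 3.7
```

Blue stands. The last stake is black, at (452, −229, −86.7°). I'll approach its +y end and refine first.

```bash
python3 -m jog '[[2,-18,0,0,40],[2,-30,0,0,40],[1,-30,10,0,40],[1,-20,20,0,40],[1,-10,20,0,40],[0,-2,20,7,40],[0,0,0,7,40],[0,0,0,0,40],[0,0,0,0,40]]' | sed -n '2p;4p'
python3 - <<'E'
from h import *
w=cam('wrist')
go(448.9,-182.2,-18,93.3)
P=w2px(w,[[451.6-60*.0576*-1*-1,-229.1+60*.998,18]])[0];print(P)
g=w['img'];r=int(P[1])
for rr in (r+8,r+16,r+24,r+32): print(rr,[int(v) for v in g[rr,280:360:3].sum(1)//3])
# wood end columns by hue/darkness
E
```

```text
eef_pos: [450.2, -178.6, 127.7]
contact_force: [0.4, 0.0, 0.8]
t 69.93 tcp [ 450.5 -179.   127.9] xdir deg 93.87 zax [ 0.001  0.    -1.   ] open 40.0 F [ 0.1 -0.2  0.4] g 0.0 q7 0.54
shift [ -3.1  -2.  145.9] turn 0.6 (q7 deg 31)
[315.525 184.059]
192 [163, 166, 165, 153, 161, 161, 154, 160, 150, 103, 111, 112, 112, 110, 113, 111, 161, 170, 167, 167, 161, 157, 164, 163, 157, 147, 145]
200 [164, 166, 161, 157, 159, 162, 152, 161, 150, 69, 82, 80, 84, 82, 86, 85, 165, 171, 166, 164, 159, 157, 161, 161, 153, 143, 145]
208 [163, 169, 165, 157, 161, 162, 147, 159, 147, 58, 54, 54, 55, 53, 54, 56, 167, 171, 166, 164, 158, 157, 162, 158, 149, 141, 147]
216 [162, 170, 161, 155, 159, 164, 150, 158, 153, 53, 55, 52, 47, 54, 50, 50, 172, 171, 169, 160, 157, 162, 162, 157, 144, 141, 148]
```

```bash
python3 -m jog '[[-3,-1,15,0.5,40],[0,0,30,0,40],[0,0,35,0,40],[0,0,35,0,40],[0,0,20,0,40],[0,0,8,0,40],[0,0,2.5,0,40],[0,0,0,0,40],[0,0,0,0,10],[0,0,0,0,10],[0,0,0,0,10],[0,0,0,0,10],[0,0,0,0,10],[0,0,0,0,10],[0,0,0,0,10],[0,0,0,0,10]]' 3| sed -n '2p;4,6p'; python3 -m jog '[[0,0,-5,0,10],[0,0,-15,0,10],[0,0,-30,0,10],[0,0,-40,0,10],[0,0,-40,0,10],[0,0,-40,0,10],[0,0,-40,0,10],[0,0,-40,0,10],[0,0,40,0,10],[0,0,-40,0,10],[0,0,40,0,10],[0,0,-40,0,10],[0,0,40,0,10],[0,0,-40,0,10],[0,0,40,0,10],[0,0,-40,0,10],[0,0,0,-5,10],[0,0,0,-5,10],[0,0,0,-4,10],[0,0,0,0,10]]' 3| sed -n '2p;4,6p';  python3 - <<'E'
from h import *
hang('black')
go(*cell(-18,0),235,107.5)
z=cv2.imread('pics/hz.png');w=cam('wrist')['img'][150:300,240:400]
cv2.imwrite('pics/m7.png',np.hstack([cv2.resize(z,(400,375)),cv2.resize(w,(400,375))]))
E
```

```text
eef_pos: [449.3, -183.3, -17.8]
contact_force: [0.5, 0.1, 3.0]
opening: 17.9
grasp_force: 3.0
eef_pos: [447.8, -183.2, 231.4]
contact_force: [-1.0, 0.3, -0.5]
opening: 17.8
grasp_force: 3.0
comp [293  56  39  43 850] [312.2  75.6] tcp px [310.5 132.9]
comp [286 102  33  54 646] [305.6 120.3] tcp px [310.5 132.9]
image axis 65.5 vertical would be 88.2
tilt -10 -> 99.8
tilt 10 -> 77.2
t 72.98 tcp [ 447.9 -183.2  231.5] xdir deg 106.95 zax [-0.001  0.    -1.   ] open 18.3 F [ 0.6 -1.  -0.6] g 2.9883626103401184 q7 0.69
shift [397.5 186.4  -3.5] turn -0.5 (q7 deg 39)
```

```bash
cat >> h.py <<'E'
def hangblack(thr=45):
    c=cam('scene');p=np.array(manip.state()['eef_pos']);P=w2px(c,[p])[0];g=c['img'].astype(int).sum(2)//3
    pts=[]
    for r in range(int(P[1])-8,int(P[1])+34):
        xs=np.arange(int(P[0])-14,int(P[0])+15);d=xs[g[r,xs]<thr]
        print(r,(d.min(),d.max(),len(d)) if len(d) else None,end=' ')
    q=w2px(c,[p,p+[0,0,-60]]);d=q[1]-q[0];print('\ntcp',P,'vertical dx/row',d[0]/d[1])
    M=R.from_quat(manip.state()['ee_rot']).as_matrix()
    for t in(-10,10):
        e=M@[np.sin(np.radians(t)),0,np.cos(np.radians(t))];q=w2px(c,[p,p+60*e]);d=q[1]-q[0];print(t,d[0]/d[1])
E
python3 -c "
from h import *
hangblack()"
```

```text
124 (np.int64(305), np.int64(313), 9) 125 (np.int64(305), np.int64(313), 9) 126 (np.int64(305), np.int64(318), 10) 127 (np.int64(307), np.int64(318), 8) 128 (np.int64(311), np.int64(318), 6) 129 (np.int64(310), np.int64(318), 9) 130 (np.int64(311), np.int64(318), 8) 131 (np.int64(311), np.int64(318), 8) 132 (np.int64(311), np.int64(318), 8) 133 (np.int64(311), np.int64(317), 7) 134 (np.int64(311), np.int64(317), 7) 135 (np.int64(311), np.int64(317), 7) 136 (np.int64(311), np.int64(317), 7) 137 (np.int64(311), np.int64(317), 7) 138 (np.int64(310), np.int64(317), 8) 139 (np.int64(310), np.int64(317), 8) 140 (np.int64(310), np.int64(317), 8) 141 (np.int64(310), np.int64(317), 8) 142 (np.int64(310), np.int64(317), 8) 143 (np.int64(310), np.int64(317), 8) 144 (np.int64(310), np.int64(317), 8) 145 (np.int64(310), np.int64(317), 8) 146 (np.int64(310), np.int64(317), 8) 147 (np.int64(310), np.int64(317), 8) 148 (np.int64(310), np.int64(316), 7) 149 (np.int64(310), np.int64(316), 7) 150 (np.int64(310), np.int64(316), 7) 151 (np.int64(310), np.int64(316), 7) 152 (np.int64(310), np.int64(316), 7) 153 (np.int64(310), np.int64(316), 7) 154 (np.int64(310), np.int64(316), 7) 155 (np.int64(310), np.int64(316), 7) 156 (np.int64(311), np.int64(315), 5) 157 None 158 None 159 None 160 None 161 None 162 None 163 None 164 None 165 None 
tcp [310.438 132.912] vertical dx/row 0.03142466166843356
-10 -0.17213065469372638
10 0.22648480094368278
```

Black hangs at about −4.5°. Carrying it to cell (−18, 0).

```bash
python3 -m jog '[[5,2.3,-2,-0,10],[10,4.7,-2,0,10],[16,7.5,-2,0,10],[22,10.3,-2,0,10],[27,12.6,0,0,10],[30,14,0,0,10],[32,15,0,0,10],[32,15,0,0,10],[32,15,0,0,10],[32,15,0,0,10],[32,15,0,0,10],[31,14.5,0,0,10],[28,13.1,0,0,10],[23,10.8,0,0,10],[18,8.4,0,0,10],[13,6.1,0,0,10],[9,4.2,0,0,10],[4,2,0,0,10],[1,0.5,0,0,10],[0,0,0,0,10]]' 3| sed -n '2p;4,6p';  python3 - <<'E'
from h import *
hangblack()
go(*cell(-18,0),122,107.5)
E
```

```text
eef_pos: [510.1, 249.9, 239.8]
contact_force: [0.1, -0.6, -0.8]
opening: 18.1
grasp_force: 3.0
186 (np.int64(459), np.int64(469), 11) 187 (np.int64(459), np.int64(469), 11) 188 (np.int64(459), np.int64(469), 11) 189 (np.int64(462), np.int64(469), 8) 190 (np.int64(462), np.int64(469), 8) 191 (np.int64(462), np.int64(471), 10) 192 (np.int64(462), np.int64(471), 10) 193 (np.int64(462), np.int64(471), 10) 194 (np.int64(461), np.int64(470), 10) 195 (np.int64(461), np.int64(470), 10) 196 (np.int64(461), np.int64(470), 10) 197 (np.int64(460), np.int64(469), 10) 198 (np.int64(460), np.int64(469), 10) 199 (np.int64(460), np.int64(469), 10) 200 (np.int64(459), np.int64(468), 10) 201 (np.int64(459), np.int64(468), 10) 202 (np.int64(459), np.int64(467), 9) 203 (np.int64(458), np.int64(467), 10) 204 (np.int64(458), np.int64(467), 10) 205 (np.int64(458), np.int64(466), 9) 206 (np.int64(457), np.int64(466), 10) 207 (np.int64(457), np.int64(466), 10) 208 (np.int64(456), np.int64(465), 10) 209 (np.int64(456), np.int64(465), 10) 210 (np.int64(455), np.int64(465), 11) 211 (np.int64(455), np.int64(464),
[... 182 characters left out ...]
p.int64(467), 10) 217 (np.int64(454), np.int64(462), 9) 218 (np.int64(453), np.int64(462), 10) 219 (np.int64(453), np.int64(461), 9) 220 (np.int64(454), np.int64(461), 8) 221 (np.int64(457), np.int64(460), 2) 222 None 223 (np.int64(447), np.int64(450), 3) 224 (np.int64(446), np.int64(452), 5) 225 (np.int64(446), np.int64(450), 4) 226 (np.int64(446), np.int64(450), 3) 227 (np.int64(446), np.int64(450), 3) 
tcp [460.526 194.994] vertical dx/row -0.23527828407261514
-10 -0.48792547823720617
10 -0.00035716232292106625
t 74.8 tcp [510.2 249.5 239.9] xdir deg 106.95 zax [-0.    -0.001 -1.   ] open 18.2 F [ 0.2 -0.8 -0.8] g 2.9890158399939537 q7 -0.16
shift [  1.8   0.7 117.9] turn -0.6 (q7 deg -9)
```

```bash
python3 -m jog '[[2.5,0.7,0,-0.5,10],[0,0,5,0,10],[0,0,10,0,10],[0,0,12,0,10],[0,0,12,0,10],[0,0,12,0,10],[0,0,8,0,10],[0,0,5,0,10],[0,0,0,0,10],[0,0,0,0,10]]' 3| sed -n '2p;4,6p';  python3 -c "
from h import *
go(*cell(-18,0),122,107.5)";python3 -m jog '[[-0.5,0,5,0,10],[-0.5,0,8,0,10],[-1,0,8,0,10],[-1,0,8,0,10],[-1,0,8,0,10],[0,0,8,0,10],[0,0,6,0,10],[0,0,2,0,10],[0,0,0,0,10]]' 3| sed -n '2p;4,6p';  python3 -c "
from h import *
go(*cell(-18,0),122,107.5)"
```

```text
eef_pos: [510.0, 253.4, 175.7]
contact_force: [0.1, 0.2, -1.0]
opening: 18.1
grasp_force: 3.0
t 75.63 tcp [510.  253.4 175.7] xdir deg 107.55 zax [-0. -0. -1.] open 18.1 F [ 0.1  0.2 -1. ] g 2.989317700266838 q7 -0.14
shift [-2.  -0.3 53.7] turn 0.0 (q7 deg -8)
eef_pos: [510.7, 249.4, 122.0]
contact_force: [-0.1, -1.0, -0.2]
opening: 17.7
grasp_force: 3.0
t 76.38 tcp [510.7 249.4 122. ] xdir deg 107.56 zax [-0.001 -0.001 -1.   ] open 17.7 F [-0.1 -1.  -0.2] g 2.9901576787233353 q7 -0.11
shift [2.  0.2 0. ] turn 0.1 (q7 deg -6)
```

```bash
python3 -m jog '[[0,0,0,0,30],[0,0,0,0,30],[0,0,0,0,30],[0,0,0,0,30],[0,0,-10,0,40],[0,0,-25,0,40],[0,0,-25,0,40],[20,0,-15,0,40],[35,0,0,0,40],[38,0,0,0,40],[38,0,0,0,40],[30,0,0,0,40],[18,0,0,0,40],[8,0,0,0,40],[0,0,0,0,40],[0,0,0,0,40]]' | sed -n '2p;4p'
python3 - <<'E'
from h import *
c=cam('top');stakes(c)
for k in((18,36),(18,0),(18,-36),(-18,-36),(-18,0)):
    q=w2px(c,[[*cell(*k),125]])[0];i=q.round().astype(int);print(q,c['img'][i[1]-2:i[1]+3:2,i[0]-2:i[0]+3:2,2].tolist())
b=cam('scene')['img'][190:300,410:500]
cv2.imwrite('pics/m8.png',np.hstack([cv2.resize(c['img'][160:240,150:250],(475,380),interpolation=cv2.INTER_CUBIC),cv2.resize(b,(311,380),interpolation=cv2.INTER_CUBIC)]))
w=cam('wrist')
for r in rects(w,'blue',11,smin=120):print(*r)
go(454.4,429.8,-15,107.5)
E
```

```text
eef_pos: [455.4, 426.8, 198.2]
contact_force: [0.2, -1.7, -0.0]
[175.837 197.26 ] [[90, 89, 32], [96, 97, 30], [97, 100, 31]]
[188.869 193.215] [[28, 86, 52], [100, 99, 85], [99, 96, 98]]
[201.879 189.177] [[89, 101, 61], [98, 97, 91], [99, 96, 101]]
[205.505 201.943] [[85, 103, 65], [89, 94, 104], [91, 93, 110]]
[192.448 206.007] [[86, 93, 75], [101, 98, 99], [100, 97, 101]]
[316. 174.] 453.6 429.0 117 83 -72.6
t 77.87 tcp [456.1 425.8 198.2] xdir deg 107.37 zax [ 0.001 -0.001 -1.   ] open 40.0 F [-0.4 -0.3  0.5] g 0.0 q7 -0.44
shift [  4.5  -0.5 213.2] turn -0.1 (q7 deg -25)
```

View pics/m8.png

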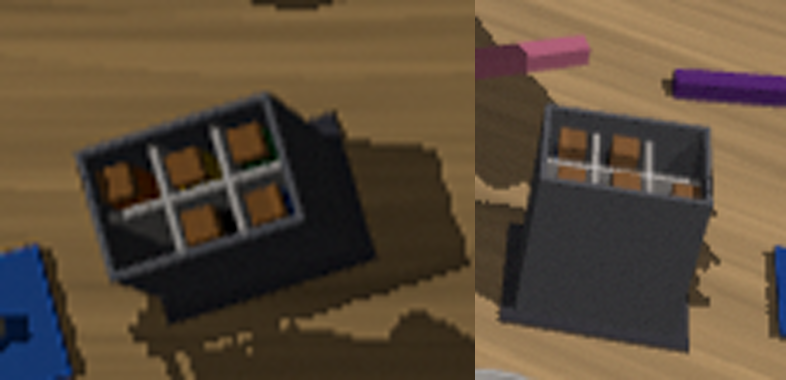

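All five stakes stand in their own cells: the bare ends are at (118,185), (185,165), (247,142), (265,203) and (200,222) in the top part. The sixth cell is empty. Now I'll regrip the lid.

```bash
python3 -m jog '[[4,-0.5,15,0,40],[0,0,30,0,40],[0,0,38,0,40],[0,0,38,0,40],[0,0,38,0,40],[0,0,25,0,40],[0,0,15,0,40],[0,0,8,0,40],[0,0,4,0,40],[0,0,0,0,10],[0,0,0,0,10],[0,0,0,0,10],[0,0,0,0,10],[0,0,0,0,10],[0,0,0,0,10],[0,0,0,0,10],[0,0,0,0,10],[0,0,0,0,10]]' 45; python3 -c "
from h import *
go(454.4,429.8,-15.4,107.5)"; python3 -m jog '[[0,0,-3,0,10],[0,0,-8,0,10],[0,0,-15,0,10],[0,0,-25,0,10],[0,0,-30,0,10],[0,0,-30,0,10],[0,0,-30,0,10],[0,0,-25,0,10],[0,0,-15,0,10],[0,0,-8,0,10],[0,0,0,0,10]]'; python3 -c "
from h import *
go(527.5,256.8,116,107.5)"
```

```text
time: 79.37
eef_pos: [453.6, 432.2, -12.1]
ee_rot: [0.591, 0.807, 0.001, 0.0]
contact_force: [-0.8, 0.6, 6.5]
opening: 15.9
grasp_force: 45.0
t 79.37 tcp [453.6 432.2 -12.1] xdir deg 107.55 zax [ 0.001  0.001 -1.   ] open 15.9 F [-0.8  0.6  6.5] g 44.998348681256175 q7 -0.4
shift [-2.5  0.1  3.3] turn 0.1 (q7 deg -23)
time: 80.28
eef_pos: [453.6, 432.2, 177.9]
ee_rot: [0.591, 0.807, 0.002, 0.0]
contact_force: [0.1, -0.6, -0.8]
opening: 15.4
grasp_force: 45.0
t 80.28 tcp [453.6 432.2 177.9] xdir deg 107.56 zax [ 0.002  0.003 -1.   ] open 15.4 F [ 0.1 -0.6 -0.8] g 44.998167688027024 q7 -0.44
shift [-189.6   17.3   61.5] turn 0.1 (q7 deg -25)
```

```bash
python3 -m jog '[[-10,1,0,0,10],[-20,2,0,0,10],[-25,2.3,0,0,10],[-28,2.5,0,0,10],[-28,2.5,0,0,10],[-27,2.5,0,0,10],[-22,2,0,0,10],[-15,1.4,0,0,10],[-8,0.8,0,0,10],[-4,0.3,0,0,10],[0,0,0,0,10],[0,0,0,0,10]]'|sed -n '5,6p'
python3 - <<'E'
from h import *
go(527.5-2.5*.301,256.8+2.5*.954,121,107.5)
w=cam('wrist')
z=manip.state()['eef_pos'][2]+12.1+6+5
for r in rects(w,'blue',z,smin=120):print(z,*r)
E
```

```text
opening: 15.7
grasp_force: 45.0
t 81.28 tcp [525.2 259.5 175.2] xdir deg 107.63 zax [-0.001  0.    -1.   ] open 15.7 F [ 0.5  0.9 -1.2] g 44.99820051714778 q7 -0.13
shift [-0.8  1.5 54.2] turn 0.1 (q7 deg -7)
198.4477951917577 [317. 192.] 516.2 285.2 82 59 17.6
```

```bash
python3 -m jog '[[-0.8,1.3,0,0,10],[0,0,10,0,10],[0,0,12,0,10],[0,0,10,0,10],[0,0,6,0,10],[0,0,4,0,10],[0,0,0,0,10],[0,0,0,0,10]]'|sed -n '2p;4,6p'; python3 -c "
from h import *
go(527.5-2.5*.301,256.8+2.5*.954,121,107.5)"; for i in 1 2 3 4 5; do python3 -m jog '[[0,0,1,0,10],[0,0,1,0,10],[0,0,0,0,10]]'|sed -n '2p;4p' | tr '\n' ' '; done
```

```text
eef_pos: [527.4, 258.1, 133.6]
contact_force: [-0.4, 0.7, -0.6]
opening: 15.4
grasp_force: 45.0
t 82.0 tcp [527.4 258.1 133.6] xdir deg 107.56 zax [-0. -0. -1.] open 15.4 F [-0.4  0.7 -0.6] g 44.99802019447088 q7 -0.11
shift [ 1.2 -0.3 12.6] turn 0.1 (q7 deg -7)
eef_pos: [527.5, 258.3, 132.1] contact_force: [-0.3, 0.3, -2.5] eef_pos: [527.3, 258.2, 129.7] contact_force: [0.3, 1.1, -2.3] eef_pos: [527.3, 258.1, 127.6] contact_force: [0.8, 0.6, -1.4] eef_pos: [527.3, 258.1, 125.6] contact_force: [-0.4, 0.5, -1.6] eef_pos: [527.3, 258.1, 123.6] contact_force: [-0.0, 0.1, -1.1]
```

```bash
for i in 1 2 3; do python3 -m jog '[[0.3,0,1,0,10],[0,0,0,0,10]]'|sed -n '2p;4p' | tr '\n' ' '; done
```

```text
eef_pos: [527.2, 258.5, 122.7] contact_force: [-0.6, -0.6, -1.3] eef_pos: [527.1, 258.8, 121.7] contact_force: [-0.2, -0.1, -1.8] eef_pos: [527.0, 259.1, 120.6] contact_force: [-0.9, -0.5, -1.2]
```

```bash
for i in 1 2 3 4; do python3 -m jog '[[0,0,0.8,0,10],[0,0,0,0,10]]'|sed -n '2p;4p' | tr '\n' ' '; done
```

```text
eef_pos: [527.2, 259.2, 120.0] contact_force: [1.0, 0.3, -1.2] eef_pos: [527.2, 259.1, 119.9] contact_force: [-2.3, 0.3, 3.7] eef_pos: [527.3, 259.1, 119.9] contact_force: [-3.2, -1.2, 8.4] eef_pos: [527.3, 259.2, 119.9] contact_force: [-5.1, -1.7, 13.3]
```

The lid stopped at TCP 119.9, exactly 132 mm above its bench grip, so it is seated on the rim. I'll release it and check.

```bash
python3 -m jog '[[0,0,-2,0,10],[0,0,0,0,30],[0,0,0,0,30],[0,0,0,0,30],[0,0,0,0,34],[0,0,0,0,34],[0,0,-10,0,40],[0,0,-20,0,40],[0,0,-30,0,40],[0,0,-30,0,40],[0,0,-20,0,40],[0,0,0,0,40],[0,0,0,0,40]]'|sed -n '2p;4,6p'
python3 - <<'E'
from h import *
w=cam('wrist')
for r in rects(w,'blue',143,smin=120):print(*r)
E
python3 -m jog '[[-20,-5,0,0,40],[-35,-5,0,0,40],[-38,-5,0,0,40],[-38,-5,0,0,40],[-38,-5,0,0,40],[-38,-5,0,0,40],[-30,-5,0,0,40],[-15,0,0,0,40],[0,0,0,0,40]]'|sed -n 1,2p
python3 - <<'E'
from h import *
c=cam('top');stakes(c)
for r in rects(c,'blue',143):print(*r)
for z in (133,138,143,150):print(z,[r[3:5] for r in rects(c,'blue',z)])
s=cam('scene');a=np.radians(17.5)
m=cv2.inRange(cv2.cvtColor(s['img'],cv2.COLOR_BGR2HSV),(100,120,30),(125,255,255))
k=max(cv2.findContours(m,0,1)[0],key=cv2.contourArea)[:,0]
print('scene hull',k.min(0),k.max(0))
P=[[527.5+X*np.cos(a)-Y*np.sin(a),256.8+X*np.sin(a)+Y*np.cos(a),z] for z in(138,143) for X in(-42,42) for Y in(-60,60)]
q=w2px(s,P);print('pred',q.min(0),q.max(0))
E
```

```text
eef_pos: [527.9, 259.3, 231.5]
contact_force: [-0.8, -1.2, -1.0]
opening: 40.4
grasp_force: 0.0
[315. 192.] 525.9 260.6 109 83 -72.5
time: 86.3
eef_pos: [569.3, 2.7, 228.4]
[189. 199.] 527.0 255.8 119 84 -72.5
133 [(120, 85)]
138 [(120, 84)]
143 [(119, 84)]
150 [(119, 84)]
scene hull [193   0] [318  72]
pred [426.291 216.304] [480.662 250.378]
```

The lid reads (527.0, 255.8, −72.5°), within 1 mm of its starting pose. The contact height matched, and the arm is clear. Handing in.

```bash
python3 -c "
from station import manip
print(manip.job_done())"
```

```text
the job is handed in; nothing more can be done
None
```

I put all five stakes that were on the bench (orange, yellow, green, blue, black; red was absent) each in a cell of its own, seated the lid back on the caddy, and handed the job in at about 86 s; the hand-in returned no verdict.

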